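# Turn the wrongly fitted cell bar in a queen-rearing frame

## Robot

A 6-joint arm with a two-finger parallel gripper is mounted at the origin on the work surface. World frame = base frame: x ahead of the robot, y to its left, z up, the work surface at z = 0. Lengths are in m, angles in rad, forces in N, time in s.
With the tool pointing down it reaches from about 0.3 to 0.95 m from the base axis. Payload 3.1 kg.
Tool frame: the origin (TCP) lies midway between the tips of the shut fingers; the grasp point (between the pads) lies 19 mm behind it; y points along the fingers, z is the direction in which the jaws open and shut, and the axes are right-handed (so a half turn about y gives the same grasp; the last joint's range is limited). The gripper opens to 85 mm and grips with 20 to 120 N. Pads are 22 mm wide; open, the fingers measure 114 mm over their backs; the gripper's body (76 mm by 85 mm) begins 54 mm behind the grasp point. The pads swing forward as they close: fully open they stand 13 mm farther back than shut.
Start: joints at [1.174, 0.308, 1.634, -0, 1.2, -0.07], TCP at [0.201, 0.592, 0.231] pointing down, gripper open.
Joint ranges: [-3.06, 3.06], [-0.79, 1.96], [0.05, 2.63], [-1.19, 4.34], [0.05, 2.64], [-2.94, 2.94]. Speed limits (rad/s): [2.79, 2.79, 3.14, 3.14, 3.14, 3.14].

## Interface

Orientations are given as a unit quaternion [w, x, y, z].
In Python, from workcell import robot gives the robot as it stands. The module is installed in compiled form; this text tells all that it offers.
- The arm moves only by the tool arm_command, never from a script. Its argument "series" is a list of rows, each a list of 7 numbers: the shift along the tool's x, y, z in m, then the turn, a rotation vector about the tool's x, y, z in degrees, then the finger opening in m, from 0 to 0.0854. A call has 1 to 8 rows; each row is the pose to reach, as a shift and turn from the pose commanded when the call began, along the tool's axes at that moment; what a row does not reach only later rows make up. A row lasts 1/10 s, in which the tool goes at most 50 mm and 8.59 degrees, less where a joint would pass 70% of its speed; a pose out of reach is approached as far as the arm can. A call with a gripper value outside its range is refused whole. The fingers move at their own pace and stop on an object; "squeeze" is the grip in N (left out, the last holds). Time passes only in rows, so rows that repeat a pose let the fingers close. It gives the time, the measured TCP pose, the force and the opening at its end, in the units of the state.
- robot.read_state(): the state, without advancing time (a new reading comes with each control period).
- robot.read_camera(name): name is "scene" or "top" or "wrist"; returns (picture, depth): 400x640x3 uint8, red, green, blue; 400x640 float32, m along the optical axis (not along the pixel's ray), 0 where there is no reading.
- robot.camera_model(name): a dict with "vertical_fov" (degrees; the focal length in pixels is half the picture's height over the tangent of half this angle, whatever the lens; pixels are square), "cx", "cy" (the principal point, pixels), "R" (3x3) and "t" (3): a world point X has camera coordinates R X + t. Camera axes: x right, y down, z forward; pixel columns grow to the right and rows downward; lengths in m; the calibration is good to about 2 mm. The wrist camera is an equidistant fisheye: a pixel r from the principal point sees the ray r / f radians off the axis. A picture is of the moment at which its call begins: read the wrist's pose just before it. camera_model takes no time and is no camera call; for the wrist camera it gives the pose at the moment of the call.
- robot.job_done(): hands the job in, once; it reports no verdict.
The state is a dict: "t": time; "joint_pos": joint angles; "qvel": joint speeds; "joint_efforts": joint torques, N m; "eef_pos": TCP position; "eef_rot": TCP orientation; "contact_force": force on the tool from outside, world axes, zero at the start; "moment": the same for the moment, N m; "opening": opening from 0.0 (shut) to 1.0 (fully open).
Only numpy, scipy, OpenCV 4.12 (cv2) and the standard library are available. Lean on these libraries where they do the work, as an engineer would, in place of code of your own. Each camera call takes 0.05 s, during which the arm holds its last target. There are 200 camera calls.

## Task

One of the two cell bars in the queen-rearing frame on the bench was fitted the wrong way up: its cups face the frame's long top bar instead of the bottom bar. Spring its free end up past the clip, draw the bar right out of the frame, turn it end for end and refit it in the same place, one end hooked under the wooden cleat and the other pressed down under the spring clip until the bar lies fully home, so that its cups face the bottom bar. Leave the other cell bar fitted as it is and do not disturb the other things on the bench.

Things in the scene. Friction and masses are not known exactly. Their poses are not given: they have to be found in the camera images.
- frame: Small wooden queen-rearing frame lying flat, held fast in a wooden rest fixed to the bench. Origin on the bench (z = 0) midway between the side bars and between the two cell-bar places; y runs along the cell bars, +x points to the top bar. Side bars run along x: inner faces y = +-88 mm, outer +-100, upper faces 50 mm above the bench. Between them, open to the bench but for a slat 10 mm high.
- housings (a point): Point in the frame, 28 mm above its origin, level with the housing floors. Each side bar has two housings (grooves) for the bar ends, 13 mm wide in the frame's x, centred at x = +34 and -34 mm, cut 7 mm into its inner face (to |y| = 95 mm), 22 mm high from floor to the side bar's upper face.
- cleat (a point): Middle of the upper face of the dark wooden cleat, 12 mm wide, 5 mm thick, nailed on the +y side bar over both housings (frame y = +94 mm, 55 mm above the bench). It makes each housing there a pocket, closed on top, open only to the inside: a bar end goes in under it when the bar's other end is raised 8 to 12 degrees, and the bar is then lowered.
- clips (a point): Point midway between the two spring clips on the -y side bar (frame y = -97, 51 mm above the bench). There the housings are open on top; over each (x = +-34) is a steel roll, 11 mm in diameter, axis along x, top 56 mm above the bench, reaching 2.4 mm over the end of a fitted bar. It springs outward (-y) and snaps back: 5 to 12 N up or down on the bar's end gets past it.
- top_bar (a point): Middle of the upper face of the frame's top bar (50 mm above the bench, frame x = +81 mm): the long one, 244 mm along y, 10 mm thick, with a lug past each side bar. Inner face at frame x = +76 mm.
- bottom_bar (a point): Middle of the upper face of the frame's bottom bar (44 mm above the bench, frame x = -77 mm): 200 mm along y, 10 mm thick, no lugs. Inner face at frame x = -72 mm.
- turn_bar: The cell bar to turn: wood, 188 mm (its y) x 10 (its x) x 18 (its z), 50 to 80 g, origin at its centre, in either place. Six cups on its +x face, mouths to +x, bases 16 mm across at y = +-30, +-52, +-74 mm; its middle 44 mm is bare, to grip. +x points to the top bar at the start, must point to the bottom bar. Fitted: origin 37 mm above the bench, play 1.5 mm each side, 1 mm each end.
- turn_bar_mouths (a point): Point on the line of the cup mouths of turn_bar, at its middle, 28 mm from its origin along its +x.
- turn_bar_end_a (a point): Centre of the end face of turn_bar at its +y end, 94 mm from its origin; 37 mm above the bench when fitted home.
- turn_bar_end_b (a point): Centre of the end face of turn_bar at its -y end, 94 mm from its origin; 37 mm above the bench when fitted home.
- good_bar: The other cell bar, the same in every way, correctly fitted in the other place with its cups (its +x) towards the bottom bar. To be left as it is. Origin at its centre.
- hive_tool: Flat steel hive tool with a red middle, 225 mm long, 6 mm high, lying on the bench to the robot's right; origin under its middle. To be left alone.
- bee_brush: Bee brush about 200 mm long, lying on the bench to the robot's right; origin under it. To be left alone.
- honey_jar: Jar of honey, 72 mm in diameter, 95 mm tall, standing on the bench to the robot's left; origin under its centre. To be left alone.
- queen_cage: Cylindrical queen cage, 28 mm in diameter, 68 mm tall, standing on the bench to the robot's left; origin under its centre. To be left alone.
Not all that is in view belongs to the job. What is shaped like the turn_bar but green or purple is not meant.

How it is judged:
On the way:
1. the bar is lifted right out, both its ends clear above the frame (28 mm above their fitted height) (height (world z) of each of turn_bar_end_a, turn_bar_end_b above 0.065 m), for 0.2 s.
At the end, for the whole second after the job is handed in: The bar is back in its own place, centre within 5 mm of where it was, cups now facing the bottom bar (mouths moved over 50 mm), both ends fully down (within about 2 mm of their fitted height, 37 mm), at rest; the other bar is within 5 mm of where it was (distance of each of turn_bar, good_bar from where it was at the start of the episode below 0.005 m and distance of turn_bar_mouths from where it was at the start of the episode above 0.05 m and height (world z) of each of turn_bar_end_a, turn_bar_end_b below 0.0392 m and linear speed of turn_bar below 0.02 m/s); the robot touches nothing.
It fails at once if the other cell bar is pulled out of its place (moved more than 10 mm) (distance of good_bar from where it was at the start of the episode above 0.01 m).
It fails at once if the hive tool, brush, jar or queen cage is disturbed (moved more than 20 mm) (distance of any of hive_tool, bee_brush, honey_jar, queen_cage from where it was at the start of the episode above 0.02 m).
It also fails if it takes over 72 s, if anything falls off the work surface, if the arm or the gripper's body presses on something with over 40 N, if the wrist force passes 120 N, or if a joint passes its speed limit or range.

## Working session

There is one attempt and no reset: what is moved stays moved. The work goes in short steps, Python scripts to look and compute and a tool call to move; the robot and the scene stay as the last step left them, time stands still between calls to the robot, and variables do not carry over. Pictures are saved under pics/ and viewed, about 8 in all and at most 12, crops included, and the job is handed in when it is done.

Besides the shell and the picture viewer there is one more tool, called after "Emit:" by a JSON object that holds its "method" and its "body", one argument or row to a line. arm_command: Moves the arm, as the interface text tells. Its arguments: {"type":"object","properties":{"series":{"type":"array"},"squeeze":{"type":"number"}},"required":["series"]}

```bash
mkdir -p pics; python3 - <<'E'
from workcell import robot
import cv2,numpy as np
s=robot.read_state();print({k:np.round(v,4).tolist() for k,v in s.items()})
for n in("top","scene"):
    m=robot.camera_model(n);print(n,m)
    p,d=robot.read_camera(n);cv2.imwrite(f"pics/{n}0.png",p[:,:,::-1]);np.savez(f"{n}0.npz",p=p,d=d,R=m["R"],t=m["t"],c=[m["vertical_fov"],m["cx"],m["cy"]])
E
```

```text
{'t': 0.0, 'joint_pos': [1.1743, 0.309, 1.6352, -0.0, 1.1997, -0.0697], 'qvel': [0.0, 0.002, -0.0013, -0.0013, -0.0009, -0.0011], 'joint_efforts': [0.0016, -41.5267, -27.6661, -0.0, 0.0104, -0.0], 'eef_pos': [0.2003, 0.5911, 0.23], 'eef_rot': [-0.6969, 0.6985, -0.1152, 0.1148], 'contact_force': [0.5875, -0.3968, -0.3091], 'moment': [-0.0354, 0.0129, -0.0321], 'opening': 0.9928}
top {'vertical_fov': 57.196716156392405, 'cx': 316.7987110904547, 'cy': 204.79384647092417, 'R': array([[ 0.02203346, -0.99974641, -0.00465225],
       [-0.99740959, -0.02166277, -0.06859177],
       [ 0.06847359,  0.00615151, -0.99763396]]), 't': array([-0.06155828,  0.53268388,  0.93547337])}
scene {'vertical_fov': 53.220480671085305, 'cx': 315.34134947742757, 'cy': 196.76570636286766, 'R': array([[-0.7940765 ,  0.60755906, -0.01773402],
       [ 0.46474208,  0.58809422, -0.66193655],
       [-0.39173627, -0.53387   , -0.74935006]]), 't': array([ 0.47303653, -0.19258031,  1.23649407])}
```

View pics/top0.png

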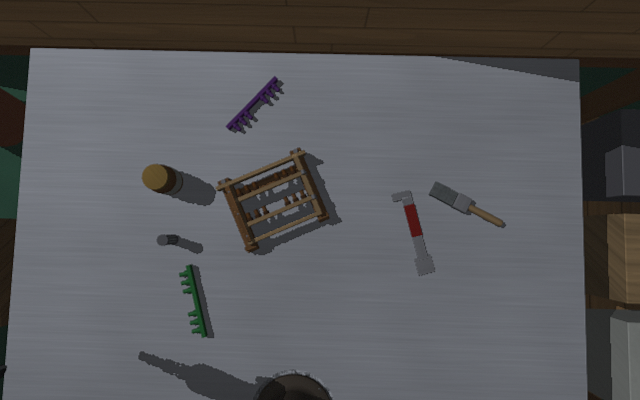

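View pics/scene0.png

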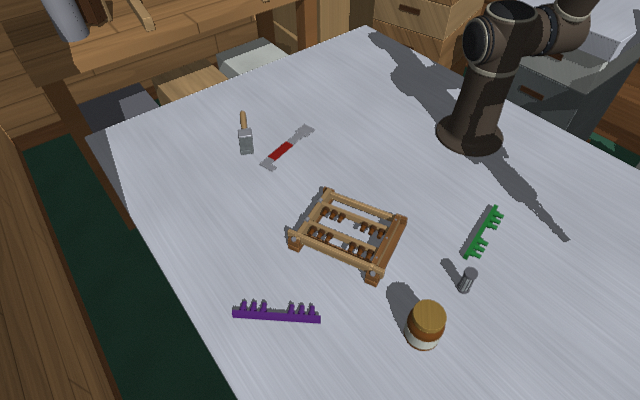

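```bash
cat > h.py <<'E'
import numpy as np,cv2
class Cam:
    def __init__(s,f):
        z=np.load(f);s.p,s.d,s.R,s.t=z["p"],z["d"],z["R"],z["t"];v,s.cx,s.cy=z["c"];s.f=s.p.shape[0]/2/np.tan(np.radians(v)/2)
    def ray(s,u,v):
        return s.R.T@np.array([(u-s.cx)/s.f,(v-s.cy)/s.f,1])
    def onz(s,u,v,z):
        c=-s.R.T@s.t;r=s.ray(u,v);return c+r*(z-c[2])/r[2]
    def pt(s,u,v):
        return -s.R.T@s.t+s.ray(u,v)*s.d[int(v),int(u)]
    def pix(s,X):
        q=s.R@X+s.t;return np.array([s.cx,s.cy])+s.f*q[:2]/q[2]
    def cloud(s):
        v,u=np.mgrid[:s.p.shape[0],:s.p.shape[1]]
        r=np.stack([(u-s.cx)/s.f,(v-s.cy)/s.f,np.ones(u.shape)],-1)*s.d[...,None]
        return (r-s.t)@s.R
E
python3 - <<'E'
from h import *
c=Cam("top0.npz");cv2.imwrite("pics/topc.png",cv2.resize(c.p[140:260,205:340,::-1],None,fx=5,fy=5,interpolation=cv2.INTER_CUBIC))
c=Cam("scene0.npz");cv2.imwrite("pics/scenec.png",cv2.resize(c.p[175:295,275:420,::-1],None,fx=5,fy=5,interpolation=cv2.INTER_CUBIC))
E
```

```text
(no output)
```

View pics/topc.png

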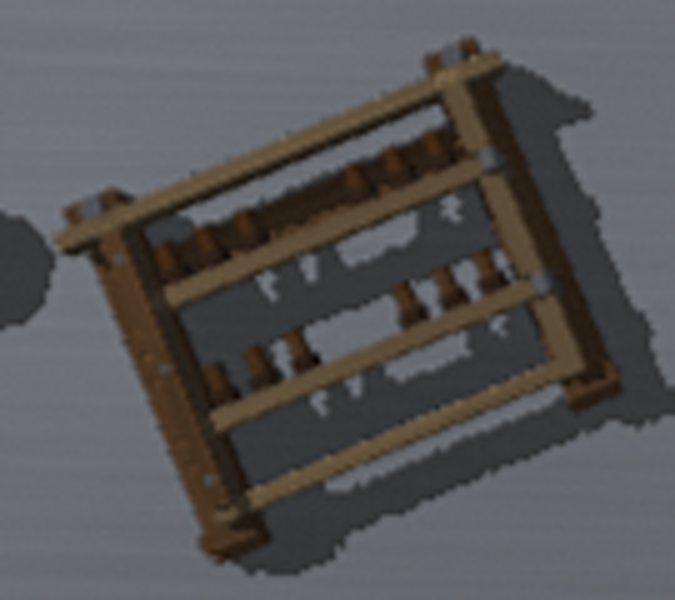

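View pics/scenec.png

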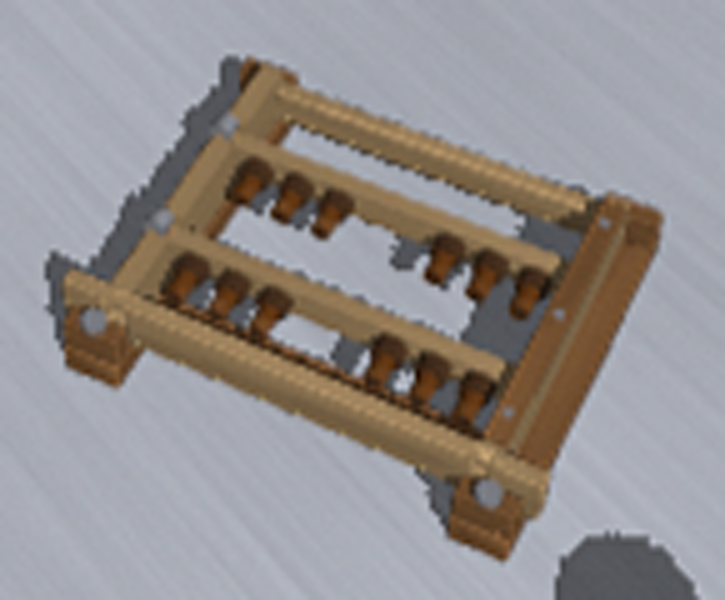

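```bash
python3 - <<'E'
from h import *
c=Cam("top0.npz");P=c.cloud();print("bench z",np.median(P[280:300,280:380,2]))
# side bars + top bar upper faces: height 45..60mm in crop
sub=P[140:260,205:340].reshape(-1,3);col=c.p[140:260,205:340].reshape(-1,3)
m=(sub[:,2]>.038)&(sub[:,2]<.062);q=sub[m]
r=cv2.minAreaRect((q[:,:2]*1000).astype(np.float32));print(r,m.sum())
# rough frame pose from hand-picked corners
g=lambda u,v,z:c.onz(205+u/5,140+v/5,z)[:2]
tb=[g(62,240,.05),g(495,62,.05)];bb=[g(225,515,.044),g(578,365,.044)]
b1=[g(172,297,.046),g(478,172,.046)];b2=[g(215,425,.046),g(540,285,.046)]
for n,e in zip("tb bb b1 b2".split(),(tb,bb,b1,b2)):
    d=e[0]-e[1];print(n,(e[0]+e[1])/2,np.linalg.norm(d),np.degrees(np.arctan2(d[1],d[0])))
O=(np.add(*tb)/2*77+np.add(*bb)/2*81)/158;xa=(np.add(*tb)-np.add(*bb));xa/=np.linalg.norm(xa);ya=np.array([-xa[1],xa[0]])
print(O,np.degrees(np.arctan2(xa[1],xa[0])))
fx=(sub[:,:2]-O)@xa;fy=(sub[:,:2]-O)@ya
for y0 in(-74,-52,-30,0,30,52,74):
    k=abs(fy*1000-y0)<4;o=np.argsort(fx[k]);print(y0,[(int(a*1000),int(b*1000)) for a,b in zip(fx[k][o],sub[k][o][:,2]) if -.09<a<.09 and b>.02])
E
```

```text
bench z 0.0006865538053624237
((546.8827514648438, 64.05447387695312), (192.81143188476562, 242.6562042236328), 24.26275062561035) 2673
tb [0.61649849 0.09347655] 0.23646029675664637 113.82494052740249
bb [0.47192146 0.02777512] 0.19282190797605822 114.28561635776059
b1 [0.57491038 0.06931966] 0.16715712921819523 113.63078370779503
b2 [0.51440314 0.04092251] 0.17811367532558678 114.63199136776535
[0.54237988 0.05979417] 24.438897545107924
-74 [(-78, 44), (-77, 43), (-77, 44), (-76, 45), (-75, 44), (-74, 44), (-73, 45), (-72, 44), (-72, 42), (-71, 46), (-70, 43), (-69, 45), (-69, 43), (-35, 31), (-34, 39), (-34, 45), (-34, 47), (-33, 46), (-32, 45), (-31, 46), (-30, 43), (-29, 45), (-28, 45), (-28, 44), (-27, 48), (-26, 47), (-25, 48), (-24, 44), (-23, 44), (-22, 44), (-22, 46), (-21, 46), (-20, 45), (-19, 46), (-19, 44), (-18, 46), (-17, 44), (-16, 42), (-16, 45), (-14, 44), (-13, 39), (-12, 38), (-12, 41), (-11, 43), (-10, 39), (-10, 44), (-9, 43), (-8, 40), (-7, 42), (-6, 44), (-5, 42), (-5, 41), (-3, 39), (-3, 41), (-2, 40), (-1, 42), (32, 37), (32, 43), (32, 28), (32, 47), (33, 4
[... 6639 characters left out ...]
 (-5, 39), (-5, 43), (-4, 43), (-3, 42), (-2, 41), (-1, 40), (32, 49), (32, 47), (32, 34), (32, 39), (32, 41), (34, 46), (35, 47), (35, 45), (36, 46), (37, 47), (37, 44), (38, 47), (39, 47), (40, 45), (40, 47), (42, 46), (43, 45), (43, 44), (44, 47), (45, 44), (46, 46), (46, 42), (46, 47), (48, 42), (48, 46), (49, 42), (50, 45), (51, 45), (52, 44), (52, 38), (54, 40), (54, 44), (55, 42), (56, 41), (57, 43), (58, 39), (58, 42), (60, 41), (60, 41), (61, 41), (62, 42), (63, 44), (63, 40), (64, 44), (65, 40), (79, 48), (79, 49), (79, 26), (79, 42), (79, 43), (79, 52), (79, 25), (80, 30), (80, 34), (81, 50), (82, 51), (83, 49), (84, 50), (85, 49), (85, 52), (86, 50), (87, 50), (88, 48), (89, 51)]
```

```bash
cat >> h.py <<'E'
from scipy.spatial.transform import Rotation as Ro
def rot(q): return Ro.from_quat([q[1],q[2],q[3],q[0]])
def delta(s,pos,R):
    R0=rot(s["eef_rot"]);d=R0.inv().apply(np.array(pos)-s["eef_pos"]);w=(R0.inv()*R).as_rotvec(degrees=True)
    return np.round(d,4).tolist(),np.round(w,2).tolist()
def down(th,tilt=0,ax=None):
    # tool y down, tool z at world azimuth th deg
    z=np.array([np.cos(np.radians(th)),np.sin(np.radians(th)),0]);y=np.array([0,0,-1.]);x=np.cross(y,z)
    return Ro.from_matrix(np.stack([x,y,z],1))
E
python3 - <<'E'
from h import *
from workcell import robot
s=robot.read_state();print(rot(s["eef_rot"]).as_matrix().round(3))
for th in(24.3,-155.7):print(th,delta(s,[.47,.03,.26],down(th)))
E
```

```text
[[ 0.947 -0.001  0.321]
 [-0.321 -0.002  0.947]
 [-0.    -1.    -0.002]]
24.3 ([0.4355, -0.029, -0.445], [0.12, 46.98, 0.04])
-155.7 ([0.4355, -0.029, -0.445], [0.05, -133.02, -0.14])
```

Emit:
{"method": "arm_command", "body": {
  "series": [
    [0.02,-0.002,-0.02,0,-6,0,0.05],
    [0.05,-0.004,-0.05,0,-14,0,0.05],
    [0.08,-0.006,-0.08,0,-22,0,0.05],
    [0.11,-0.008,-0.11,0,-30,0,0.05],
    [0.14,-0.01,-0.14,0,-38,0,0.05],
    [0.17,-0.012,-0.17,0,-46,0,0.05],
    [0.2,-0.014,-0.2,0,-54,0,0.05],
    [0.22,-0.015,-0.22,0,-60,0,0.05]
  ]
}}

```text
t: 0.9
eef_pos: [0.3388, 0.3106, 0.246]
eef_rot: [-0.661, 0.662, 0.25, -0.251]
contact_force: [-0.0, -0.1, -0.5]
opening: 0.587
```

```bash
python3 - <<'E'
from h import *
from workcell import robot
s=robot.read_state();print(s["joint_pos"],s["t"])
print(delta(s,[.47,.03,.26],down(-155.7)))
E
```

```text
[ 6.47611772e-01 -3.30471579e-02  1.99112645e+00 -7.06703078e-04
  1.18422015e+00 -1.64715262e+00] 0.9
([-0.0876, -0.0138, -0.2971], [0.0, -72.8, -0.06])
```

```bash
python3 - <<'E'
from h import *
from workcell import robot
s=robot.read_state()
print(delta(s,[.47,.03,.26],down(24.3)))
E
```

```text
([-0.0876, -0.0138, -0.2971], [0.06, 107.2, 0.0])
```

Emit:
{"method": "arm_command", "body": {
  "series": [
    [-0.01,-0.002,-0.03,0,7,0,0.04],
    [-0.02,-0.004,-0.07,0,15,0,0.04],
    [-0.03,-0.005,-0.11,0,23,0,0.04],
    [-0.045,-0.007,-0.15,0,31,0,0.04],
    [-0.055,-0.008,-0.19,0,39,0,0.04],
    [-0.065,-0.01,-0.23,0,47,0,0.04],
    [-0.08,-0.012,-0.27,0,55,0,0.04],
    [-0.088,-0.014,-0.297,0,63,0,0.04]
  ]
}}

```text
t: 1.7
eef_pos: [0.4685, 0.0292, 0.26]
eef_rot: [-0.694, 0.694, -0.136, 0.136]
contact_force: [0.8, 0.1, -0.5]
opening: 0.47
```

Emit:
{"method": "arm_command", "body": {
  "series": [
    [0,0,0,0,8,0,0.04],
    [0,0,0,0,16,0,0.04],
    [0,0,0,0,24,0,0.04],
    [0,0,0,0,32,0,0.04],
    [0,0,0,0,40,0,0.04],
    [0,0,0,0,44.2,0,0.04],
    [0,0,0,0,44.2,0,0.04],
    [0,0,0,0,44.2,0,0.04]
  ]
}}

```text
t: 2.5
eef_pos: [0.4679, 0.0317, 0.2599]
eef_rot: [-0.593, 0.594, -0.384, 0.384]
contact_force: [0.9, -0.1, 0.7]
opening: 0.468
```

```bash
python3 - <<'E'
from workcell import robot
import cv2,numpy as np
s=robot.read_state();print(np.round(s["joint_pos"],3),s["eef_pos"],s["t"])
m=robot.camera_model("wrist");print(m)
p,d=robot.read_camera("wrist");cv2.imwrite("pics/wrist1.png",p[:,:,::-1]);np.savez("wrist1.npz",p=p,d=d,R=m["R"],t=m["t"],c=[m["vertical_fov"],m["cx"],m["cy"]])
E
```

```text
[-0.025 -0.027  1.956 -0.     1.213 -0.447] [0.46789983 0.03167801 0.25994147] 2.5
{'vertical_fov': 65.70646984690485, 'cx': 316.36410829838087, 'cy': 199.54573638325635, 'R': array([[ 9.12545600e-01,  4.08974136e-01,  8.27603034e-04],
       [ 3.93365606e-01, -8.78268366e-01,  2.71860583e-01],
       [ 1.11910804e-01, -2.47759628e-01, -9.62336292e-01]]), 't': array([-0.43999625, -0.19810197,  0.3610833 ])}
```

View pics/wrist1.png

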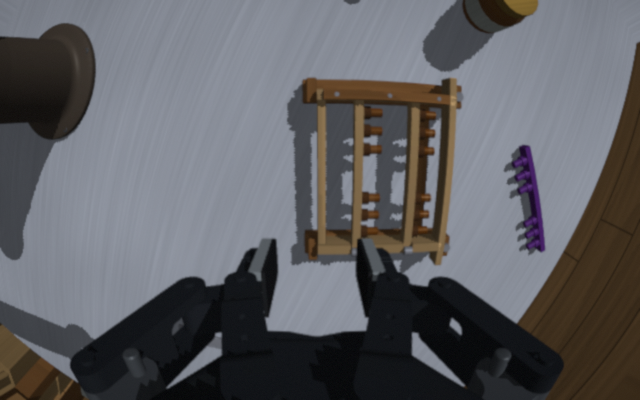

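```bash
cat >> h.py <<'E'
class Fish(Cam):
    def ray(s,u,v):
        a=np.array([u-s.cx,v-s.cy]);r=np.hypot(*a);th=r/s.f
        return s.R.T@np.array([*(a/max(r,1e-9)*np.sin(th)),np.cos(th)])
    def pix(s,X):
        q=s.R@X+s.t;r=np.hypot(q[0],q[1]);return np.array([s.cx,s.cy])+s.f*np.arctan2(r,q[2])*q[:2]/r
    def rect(s,O,th,z,lo,hi,k):
        # orthorectified map of plane z in frame coords (m), k px per m
        xs=np.arange(lo[0],hi[0],1/k);ys=np.arange(lo[1],hi[1],1/k)
        c,n=np.cos(np.radians(th)),np.sin(np.radians(th))
        g=np.array([[s.pix(np.array([O[0]+c*x-n*y,O[1]+n*x+c*y,z])) for y in ys[::-1]] for x in xs[::-1]],np.float32)
        return cv2.remap(s.p,g[...,0],g[...,1],cv2.INTER_CUBIC)
E
python3 - <<'E'
from h import *
from workcell import robot
c=Fish("wrist1.npz");C=-c.R.T@c.t;s=robot.read_state()
print("C in tool",rot(s["eef_rot"]).inv().apply(C-s["eef_pos"]),"axis world",c.R[2],C)
g=lambda u,v,z:c.onz(u,v,z)[:2]
E=dict(tb=(g(450,80,.05),g(438,262,.05)),bb=(g(321,92,.044),g(320,253,.044)),b1=(g(414,104,.046),g(407,245,.046)),b2=(g(359,103,.046),g(355,248,.046)))
for n,e in E.items():
    d=e[0]-e[1];print(n,(e[0]+e[1])/2,np.linalg.norm(d),np.degrees(np.arctan2(d[1],d[0])))
O=(E["b1"][0]+E["b1"][1]+E["b2"][0]+E["b2"][1])/4;print(O)
# target: camera about 0.19 above the frame, same attitude
off=C-s["eef_pos"];T=np.array([O[0],O[1],.05])-c.R[2]*.2-off;print("target",T,delta(s,T,rot(s["eef_rot"])))
E
```

```text
C in tool [-0.07001869 -0.14166396 -0.00037273] axis world [ 0.1119108  -0.24775963 -0.96233629] [0.43903402 0.09542226 0.40170383]
tb [0.61471198 0.09815642] 0.2348155095657079 115.38565165881217
bb [0.47369552 0.03090627] 0.19766268064765113 113.95917269599204
b1 [0.57475896 0.07619331] 0.17718649943642598 115.16696871556336
b2 [0.51456341 0.04674566] 0.17791938749356725 114.27656651138963
[0.54466118 0.06146949]
target [0.55118892 0.04728412 0.1007873 ] ([0.0199, 0.1592, 0.0824], [0.0, 0.0, 0.0])
```

Emit:
{"method": "arm_command", "body": {
  "series": [
    [0.004,0.03,0.015,0,0,0,0.04],
    [0.008,0.06,0.032,0,0,0,0.04],
    [0.013,0.1,0.055,0,0,0,0.04],
    [0.018,0.135,0.075,0,0,0,0.04],
    [0.02,0.15,0.082,0,0,0,0.04],
    [0.02,0.15,0.082,0,0,0,0.04],
    [0.02,0.15,0.082,0,0,0,0.04]
  ]
}}

```text
t: 3.25
eef_pos: [0.5509, 0.0469, 0.1102]
eef_rot: [-0.593, 0.594, -0.385, 0.384]
contact_force: [0.9, -0.5, 0.5]
opening: 0.466
```

```bash
python3 - <<'E'
from workcell import robot
import cv2,numpy as np
s=robot.read_state();print(np.round(s["joint_pos"],3),s["eef_pos"],s["t"])
m=robot.camera_model("wrist")
p,d=robot.read_camera("wrist");np.savez("wrist2.npz",p=p,d=d,R=m["R"],t=m["t"],c=[m["vertical_fov"],m["cx"],m["cy"]])
cv2.imwrite("pics/wrist2.png",cv2.resize(p[20:300,130:510,::-1],None,fx=2.1,fy=2.1,interpolation=cv2.INTER_CUBIC))
E
```

```text
[ 0.006  0.32   1.892 -0.     0.93  -0.415] [0.55093049 0.04685092 0.1102016 ] 3.25
```

View pics/wrist2.png

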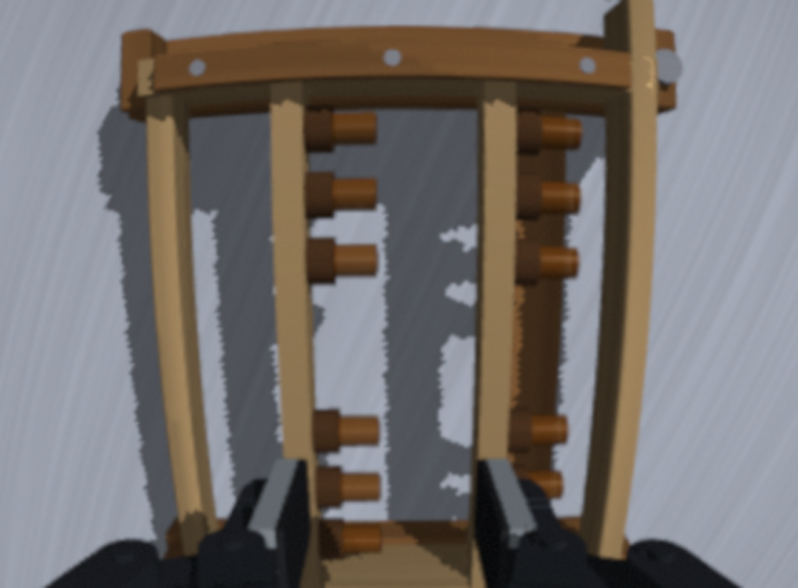

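```bash
python3 - <<'E'
from h import *
c=Fish("wrist2.npz")
im=c.rect((.5445,.0615),24.4,.046,(-.1,-.1),(.1,.125),3000)
cv2.imwrite("pics/ortho.png",im[:,:,::-1][:, :])
print(im.shape)
# colour of the bars' upper faces and depth-plane heights along each
v,u=np.mgrid[:400,:640];a=np.stack([u-c.cx,v-c.cy],-1);r=np.hypot(a[...,0],a[...,1]);th=r/c.f
X=np.concatenate([a/np.maximum(r,1e-9)[...,None]*np.tan(th)[...,None],np.ones((400,640,1))],-1)*c.d[...,None]
P=(X-c.t)@c.R
w=np.radians(24.4);dx=P[...,:2]-[.5445,.0615];fx=dx@[np.cos(w),np.sin(w)];fy=dx@[-np.sin(w),np.cos(w)]
for x0 in(34,-34):
    for y0 in range(-60,90,25):
        k=(abs(fx*1e3-x0)<9)&(abs(fy*1e3-y0)<10)&(abs(P[...,2]-.046)<.006)&(c.d>0)
        hsv=c.p[k].mean(0) if k.sum() else None
        if k.sum(): print(x0,y0,k.sum(),"x",np.percentile(fx[k]*1e3,[5,50,95]).round(1),"z",(P[...,2][k].mean()*1e3).round(2),np.round(hsv))
# slat: height 6..14 mm inside the frame
k=(abs(P[...,2]-.011)<.003)&(abs(fx)<.075)&(abs(fy)<.06)&(c.p[...,0]>c.p[...,2]*1.5)
print("slat",k.sum(),np.percentile(fx[k]*1e3,[5,50,95]),np.percentile(fy[k]*1e3,[5,95]))
E
```

```text
(600, 675, 3)
34 -60 12 x [28.8 29.1 29.6] z 43.46 [52. 43. 32.]
34 -35 211 x [29.3 35.1 42. ] z 44.57 [117.  95.  67.]
34 -10 426 x [29. 34. 39.] z 44.97 [132. 109.  77.]
34 15 455 x [29.  33.8 38.8] z 45.08 [136. 112.  78.]
34 40 550 x [29.2 34.6 41.9] z 44.76 [128. 104.  73.]
34 65 553 x [29.3 34.5 41.8] z 44.72 [129. 106.  74.]
-34 -60 131 x [-30.9 -28.1 -25.7] z 44.03 [63. 50. 35.]
-34 -35 257 x [-37.1 -29.6 -25.6] z 44.26 [116.  94.  67.]
-34 -10 417 x [-37.7 -32.7 -28. ] z 44.9 [137. 115.  84.]
-34 15 449 x [-37.6 -32.7 -27.9] z 44.99 [139. 115.  82.]
-34 40 525 x [-37.3 -31.8 -26. ] z 44.69 [130. 106.  74.]
-34 65 532 x [-37.5 -31.9 -26.2] z 44.68 [132. 108.  76.]
slat 1745 [47.28991053 56.29513748 63.83424674] [-49.18200334  44.60348303]
```

View pics/ortho.png

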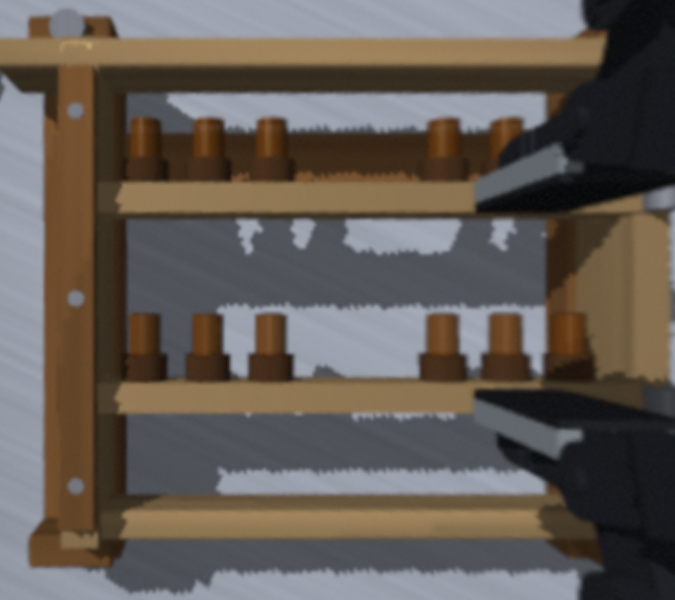

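```bash
python3 - <<'E'
from h import *
from workcell import robot
s=robot.read_state()
print(delta(s,[.5739,.0789,.11],down(24.4)),delta(s,[.5739,.0789,.020],down(24.4)))
E
```

```text
([-0.0201, 0.0012, 0.0335], [-0.05, -0.3, 0.02]) ([-0.0202, 0.0912, 0.0335], [-0.05, -0.3, 0.02])
```

Emit:
{"method": "arm_command", "body": {
  "series": [
    [-0.01,0,0.017,0,-0.3,0,0.03],
    [-0.02,0,0.0335,0,-0.3,0,0.03],
    [-0.02,0,0.0335,0,-0.3,0,0.03],
    [-0.02,0.02,0.0335,0,-0.3,0,0.03],
    [-0.02,0.04,0.0335,0,-0.3,0,0.03]
  ]
}}

```text
t: 3.8
eef_pos: [0.5749, 0.0785, 0.0724]
eef_rot: [0.595, -0.594, 0.382, -0.384]
contact_force: [-0.1, 0.8, -0.0]
opening: 0.35
```

```bash
python3 - <<'E'
from h import *
from workcell import robot
s=robot.read_state();print(np.round(s["joint_pos"],3),s["eef_pos"],s["contact_force"])
m=robot.camera_model("wrist")
p,d=robot.read_camera("wrist");np.savez("wrist3.npz",p=p,d=d,R=m["R"],t=m["t"],c=[m["vertical_fov"],m["cx"],m["cy"]])
cv2.imwrite("pics/wrist3.png",cv2.resize(p[120:400,150:490,::-1],None,fx=2.1,fy=2.1,interpolation=cv2.INTER_CUBIC))
E
```

```text
[ 6.100e-02  4.190e-01  1.846e+00 -1.000e-03  8.720e-01 -3.650e-01] [0.5748913  0.07854205 0.07237925] [-0.11108721  0.82814741 -0.03964296]
```

View pics/wrist3.png

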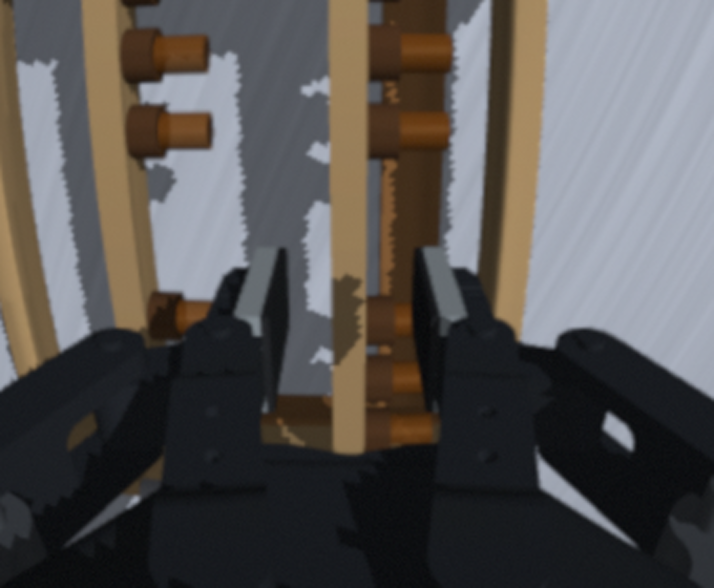

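```bash
python3 - <<'E'
from h import *
from workcell import robot
s=robot.read_state();c=Fish("wrist3.npz");R=rot(s["eef_rot"])
f=lambda u,v,z:np.round(1e3*R.inv().apply(c.onz(150+u/2.1,120+v/2.1,z)-s["eef_pos"]),1)
for a in((392,52),(392,130),(390,318),(390,380)):print(f(*a,.044))
for a in((331,180),(366,180),(332,380),(364,380)):print("bar",f(*a,.046))
print(delta(s,[.5739,.0789,.02],down(24.4)))
E
```

```text
[-52.   24.2  14.6]
[-31.   24.2  14.9]
[26.  24.1 15.5]
[48.6 24.1 16.1]
bar [-17.7  22.2  -1.5]
bar [-17.6  22.2   7.9]
bar [47.  22.2 -1.9]
bar [47.  22.1  7.9]
([0.0004, 0.0482, 0.0028], [0.18, -0.0, -0.04])
```

Emit:
{"method": "arm_command", "body": {
  "series": [
    [-0.001,0.01,0.003,0,0,0,0.03],
    [-0.002,0.025,0.003,0,0,0,0.03],
    [-0.002,0.04,0.003,0,0,0,0.03],
    [-0.002,0.052,0.003,0,0,0,0.03],
    [-0.002,0.052,0.003,0,0,0,0.03]
  ]
}}

```text
t: 4.35
eef_pos: [0.5733, 0.0816, 0.0158]
eef_rot: [-0.593, 0.595, -0.385, 0.382]
contact_force: [-0.8, 0.1, -0.2]
opening: 0.351
```

Emit:
{"method": "arm_command", "body": {
  "series": [
    [0,0,0,0,0,0,0.015],
    [0,0,0,0,0,0,0.008],
    [0,0,0,0,0,0,0.002],
    [0,0,0,0,0,0,0.002],
    [0,0,0,0,0,0,0.002]
  ],
  "squeeze": 60
}}

```text
t: 4.85
eef_pos: [0.5749, 0.0816, 0.0183]
eef_rot: [-0.594, 0.595, -0.383, 0.383]
contact_force: [-3.7, -2.0, -0.1]
opening: 0.104
```

Emit:
{"method": "arm_command", "body": {
  "series": [
    [0,0,0,0,0,0,0.002],
    [0,0,0,0,0,0,0.002]
  ],
  "squeeze": 110
}}

```text
t: 5.05
eef_pos: [0.5749, 0.0816, 0.0184]
eef_rot: [-0.594, 0.595, -0.383, 0.383]
contact_force: [-4.1, -2.8, 2.7]
opening: 0.095
```

Emit:
{"method": "arm_command", "body": {
  "series": [
    [0.0004,-0.002,0,0,0,-1.25,0.002],
    [0.0008,-0.0041,0,0,0,-2.5,0.002],
    [0.0012,-0.0062,0,0,0,-3.75,0.002],
    [0.0016,-0.0083,0,0,0,-5,0.002],
    [0.002,-0.0104,0,0,0,-6.25,0.002],
    [0.0024,-0.0125,0,0,0,-7.5,0.002],
    [0.0028,-0.0146,0,0,0,-8.75,0.002],
    [0.0032,-0.0168,0,0,0,-10,0.002]
  ]
}}

```text
t: 5.85
eef_pos: [0.5762, 0.0796, 0.0346]
eef_rot: [-0.559, 0.626, -0.33, 0.433]
contact_force: [-2.8, -0.4, -1.6]
opening: 0.094
```

Emit:
{"method": "arm_command", "body": {
  "series": [
    [0,0,0,0,0,0,0.002],
    [0,0,0,0,0,0,0.002]
  ]
}}

```text
t: 6.05
eef_pos: [0.5763, 0.0795, 0.0346]
eef_rot: [-0.559, 0.625, -0.33, 0.433]
contact_force: [-3.2, 0.5, -1.9]
opening: 0.093
```

```bash
python3 - <<'E'
from h import *
from workcell import robot
s=robot.read_state();print(np.round(s["joint_pos"],3),s["eef_pos"],s["contact_force"],s["moment"],rot(s["eef_rot"]).as_matrix().round(3))
p,d=robot.read_camera("scene");p2,d=robot.read_camera("wrist")
a=cv2.resize(p[165:305,265:435,::-1],(640,527),interpolation=cv2.INTER_CUBIC)
cv2.imwrite("pics/lift.png",a)
E
```

```text
[ 0.153  0.471  1.88  -0.244  0.759 -0.098] [0.57628381 0.07950787 0.03463846] [-3.17290186  0.52455405 -1.86115295] [0.1358253  0.58700238 0.21674956] [[ 0.407  0.071  0.911]
 [-0.897 -0.157  0.413]
 [ 0.172 -0.985 -0.001]]
```

View pics/lift.png

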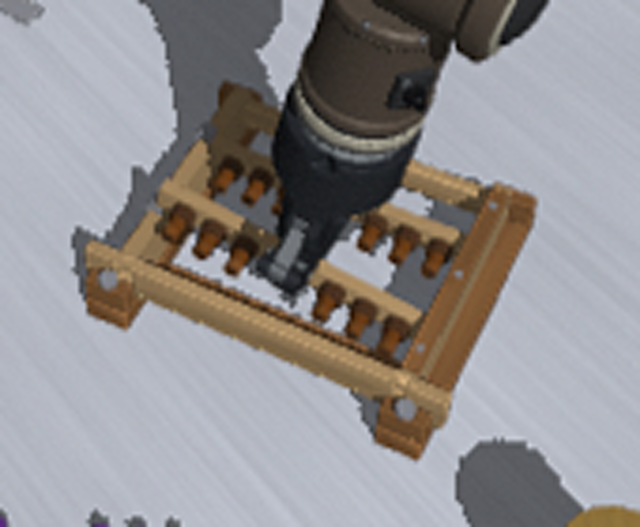

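Emit:
{"method": "arm_command", "body": {
  "series": [
    [-0.0008,0.002,0,0,0,1.25,0.002],
    [-0.0015,0.004,0,0,0,2.5,0.002],
    [-0.0023,0.006,0,0,0,3.75,0.002],
    [-0.003,0.008,0,0,0,5,0.002],
    [-0.0038,0.01,0,0,0,6.25,0.002],
    [-0.0045,0.012,0,0,0,7.5,0.002],
    [-0.0053,0.014,0,0,0,8.75,0.002],
    [-0.0061,0.016,0,0,0,10,0.002]
  ]
}}

```text
t: 6.95
eef_pos: [0.577, 0.0822, 0.0272]
eef_rot: [-0.595, 0.595, -0.383, 0.382]
contact_force: [-25.2, 3.2, 60.8]
opening: 0.096
```

Emit:
{"method": "arm_command", "body": {
  "series": [
    [0,0,0,0,0,0,0.002],
    [0,0,0,0,0,0,0.002]
  ]
}}

```text
t: 7.15
eef_pos: [0.5785, 0.0829, 0.0276]
eef_rot: [0.596, -0.595, 0.381, -0.382]
contact_force: [-20.6, 4.2, 47.1]
opening: 0.089
```

Emit:
{"method": "arm_command", "body": {
  "series": [
    [0,-0.004,0,0,0,0,0.002],
    [0,-0.009,0,0,0,0,0.002],
    [0,-0.009,0,0,0,0,0.002],
    [0,-0.009,0,0,0,0,0.002]
  ]
}}

```text
t: 7.55
eef_pos: [0.5763, 0.082, 0.0295]
eef_rot: [0.595, -0.594, 0.382, -0.383]
contact_force: [-7.9, 1.0, 11.2]
opening: 0.095
```

```bash
python3 - <<'E'
from h import *
from workcell import robot
s=robot.read_state();print(np.round(s["joint_pos"],3),s["eef_pos"],s["contact_force"],s["moment"])
m=robot.camera_model("wrist");p,d=robot.read_camera("wrist");np.savez("wrist4.npz",p=p,d=d,R=m["R"],t=m["t"],c=[m["vertical_fov"],m["cx"],m["cy"]])
p2,d2=robot.read_camera("scene");m=robot.camera_model("scene");np.savez("scene4.npz",p=p2,d=d2,R=m["R"],t=m["t"],c=[m["vertical_fov"],m["cx"],m["cy"]])
a=cv2.resize(p[80:400,150:490,::-1],(425,400),interpolation=cv2.INTER_CUBIC)
b=cv2.resize(p2[180:290,290:400,::-1],(375,400),interpolation=cv2.INTER_CUBIC)
cv2.imwrite("pics/jam.png",np.hstack([a,b]))
E
```

```text
[ 0.067  0.491  1.848 -0.     0.801 -0.36 ] [0.57626726 0.08199388 0.02950867] [-7.88986929  0.96042858 11.24792494] [-0.16295372  1.03596836  0.55901174]
```

View pics/jam.png

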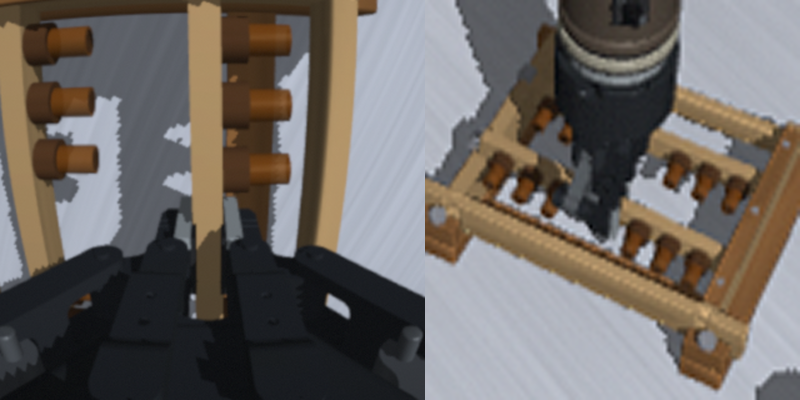

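```bash
cat >> h.py <<'E'
def barz(f,O=(.5433,.0637),th=24.4):
    c=(Fish if "wrist" in f else Cam)(f)
    if "wrist" in f:
        v,u=np.mgrid[:400,:640];a=np.stack([u-c.cx,v-c.cy],-1);r=np.hypot(a[...,0],a[...,1]);t=r/c.f
        P=(np.concatenate([a/np.maximum(r,1e-9)[...,None]*np.tan(t)[...,None],np.ones((400,640,1))],-1)*c.d[...,None]-c.t)@c.R
    else: P=c.cloud()
    w=np.radians(th);dx=P[...,:2]-np.array(O);return dx@[np.cos(w),np.sin(w)]*1e3,dx@[-np.sin(w),np.cos(w)]*1e3,P[...,2]*1e3,c
E
python3 - <<'E'
from h import *
for f in("scene0.npz","scene4.npz","wrist3.npz","wrist4.npz"):
    fx,fy,z,c=barz(f);print(f)
    for y0 in(-98,-90,-82,-63,-41,-20,20,41,63,82):
        k=(abs(fx-34)<10)&(abs(fy-y0)<5)&(z>36)&(z<85)&(c.p[...,0]>c.p[...,2]*1.2)&(c.p[...,0]>(70))
        if k.sum()>3: print(y0,k.sum(),"z50/90",np.percentile(z[k],[50,90]).round(1),"x",np.percentile(fx[k],[5,50,95]).round(1))
E
```

```text
scene0.npz
-98 7 z50/90 [49.6 50.8] x [29.4 41.7 42.9]
-90 25 z50/90 [48.7 51.1] x [26.1 34.2 42.7]
-82 19 z50/90 [45.8 48. ] x [29.1 35.5 39.4]
-63 23 z50/90 [44.4 46.9] x [30.4 35.3 40.7]
-41 23 z50/90 [44.7 46.8] x [31.  37.  42.8]
-20 25 z50/90 [44.2 47.5] x [30.2 36.1 40.2]
20 22 z50/90 [45.4 47.3] x [31.  36.3 39.1]
41 28 z50/90 [44.4 47. ] x [29.5 37.4 42. ]
63 30 z50/90 [45.4 46.4] x [29.5 37.1 42.5]
82 25 z50/90 [45.  46.9] x [29.5 36.2 39.3]
scene4.npz
-98 4 z50/90 [50.8 54.2] x [33.8 41.9 41.9]
-90 26 z50/90 [64.3 67.9] x [34.4 41.5 43. ]
-82 24 z50/90 [65.9 68. ] x [33.  39.6 43.3]
-63 26 z50/90 [63.5 66.2] x [33.8 41.3 43.1]
-41 25 z50/90 [60.8 64.6] x [34.6 40.3 42.7]
20 26 z50/90 [54.2 57.2] x [32.7 40.3 41.2]
41 28 z50/90 [52.2 54.9] x [33.1 39.6 41.9]
63 32 z50/90 [49.1 53.1] x [31.4 39.4 43.6]
82 29 z50/90 [48.6 51.5] x [32.1 39.4 43.4]
wrist3.npz
-63 195 z50/90 [44.8 45.7] x [29.9 35.3 41.6]
-41 224 z50/90 [44.9 45.9] x [30.2 35.3 41.9]
-20 266 z50/90 [44.9 45.8] x [30.4 35.9 42.3]
20 289 z50/90 [45.1 46. ] x [29.6 34.1 38.7]
41 360 z50/90 [45.1 45.9] x [30.2 35.  41.1]
63 374 z50/90 [45.1 46.1] x [29.8 34.7 40.8]
82 408 z50/90 [45.  45.9] x [29.9 35.  42.3]
wrist4.npz
-20 296 z50/90 [59.5 60.3] x [33.6 37.7 42.1]
20 583 z50/90 [55.5 56.4] x [32.3 36.8 41.7]
41 675 z50/90 [53.4 54.2] x [32.1 37.2 42.2]
63 710 z50/90 [51.1 52. ] x [31.8 36.8 41.5]
82 735 z50/90 [49.1 50.1] x [31.4 36.4 42.7]
```

Emit:
{"method": "arm_command", "body": {
  "series": [
    [0.0003,-0.002,0,0,0,-1,0.002],
    [0.0007,-0.0045,0,0,0,-2,0.002],
    [0.001,-0.007,0,0,0,-3,0.002],
    [0.0013,-0.009,0,0,0,-4,0.002],
    [0.0013,-0.009,-0.0018,0,0,-4,0.002],
    [0.0013,-0.009,-0.0035,0,0,-4,0.002],
    [0.0013,-0.009,-0.0035,0,0,-4,0.002],
    [0.0013,-0.009,-0.0035,0,0,-4,0.002]
  ]
}}

```text
t: 8.45
eef_pos: [0.5741, 0.0793, 0.0365]
eef_rot: [-0.581, 0.606, -0.362, 0.405]
contact_force: [1.7, 1.0, -4.4]
opening: 0.097
```

```bash
cat >> h.py <<'E'
def look(n,robot,scene=True):
    s=robot.read_state();R=rot(s["eef_rot"]).as_matrix()
    print(np.round(s["joint_pos"],3),s["eef_pos"].round(4) if hasattr(s["eef_pos"],"round") else s["eef_pos"],"F",np.round(s["contact_force"],1),"M",np.round(s["moment"],2),"az",np.degrees(np.arctan2(R[1,2],R[0,2])).round(2),"pitch",np.degrees(np.arcsin(R[2,0])).round(2),"open",s["opening"],"t",s["t"])
    out=[]
    for cam in(["wrist","scene"] if scene else ["wrist"]):
        m=robot.camera_model(cam);p,d=robot.read_camera(cam);f=f"{cam}{n}.npz"
        np.savez(f,p=p,d=d,R=m["R"],t=m["t"],c=[m["vertical_fov"],m["cx"],m["cy"]]);out.append(f)
    return out
def prof(f,x0=34,zl=36,zh=120,ys=(-90,-82,-63,-41,-20,20,41,63,82),w=14):
    fx,fy,z,c=barz(f);print(f)
    for y0 in ys:
        k=(abs(fx-x0)<w)&(abs(fy-y0)<4)&(z>zl)&(z<zh)&(c.p[...,0]>c.p[...,2]*1.2)&(c.p[...,0]>85)
        if k.sum()>3:
            k&=z>np.percentile(z[k],80)-4
            print(y0,k.sum(),"z50",np.percentile(z[k],50).round(1),"x",np.percentile(fx[k],[3,50,97]).round(1))
E
python3 - <<'E'
from h import *
from workcell import robot
prof("wrist3.npz")
for f in look(5,robot):prof(f)
E
```

```text
wrist3.npz
-63 135 z50 44.9 x [29.9 34.6 39.4]
-41 142 z50 45.0 x [30.1 34.7 39.2]
-20 48 z50 44.9 x [36.5 38.  39. ]
20 224 z50 45.1 x [29.6 34.1 38.7]
41 253 z50 45.2 x [29.7 34.7 39.1]
63 280 z50 45.2 x [29.3 34.2 39. ]
82 203 z50 45.1 x [29.4 34.2 39. ]
[ 0.098  0.468  1.869 -0.093  0.782 -0.261] [0.5741 0.0793 0.0365] F [ 1.7  1.  -4.4] M [-0.06 -0.52 -0.21] az 24.33 pitch 4.03 open 0.09701103614844654 t 8.45
wrist5.npz
-20 27 z50 68.4 x [29.  36.8 38.3]
20 446 z50 61.4 x [29.7 34.6 39.1]
41 487 z50 57.8 x [29.9 34.6 39. ]
63 537 z50 53.9 x [29.7 34.7 39.3]
82 533 z50 50.7 x [29.7 34.7 39.4]
scene5.npz
-90 13 z50 80.6 x [28.6 35.5 39.7]
-82 14 z50 79.9 x [28.3 33.4 38.6]
-63 15 z50 76.5 x [29.1 35.4 38.6]
20 14 z50 62.0 x [29.2 34.2 38.2]
41 13 z50 59.2 x [31.1 34.9 39.1]
63 17 z50 54.3 x [28.4 34.2 38.8]
82 16 z50 51.6 x [29.1 34.1 37.1]
```

Emit:
{"method": "arm_command", "body": {
  "series": [
    [-0.0006,0.0023,0,0,0,1.25,0.002],
    [-0.0011,0.0045,0,0,0,2.5,0.002],
    [-0.0017,0.0068,0,0,0,3.75,0.002],
    [-0.0022,0.009,0,0,0,5,0.002],
    [-0.0028,0.0113,0,0,0,6.25,0.002],
    [-0.0034,0.0136,0,0,0,7.5,0.002],
    [-0.0039,0.0159,0,0,0,8.75,0.002],
    [-0.0045,0.0181,0,0,0,10,0.002]
  ]
}}

```text
t: 9.35
eef_pos: [0.5717, 0.082, 0.0178]
eef_rot: [0.614, -0.573, 0.414, -0.351]
contact_force: [-1.2, 2.7, 4.2]
opening: 0.095
```

```bash
python3 - <<'E'
from h import *
from workcell import robot
for f in look(6,robot):prof(f)
E
```

```text
[ 0.014  0.522  1.835  0.132  0.831 -0.503] [0.5717 0.082  0.0178] F [-1.2  2.7  4.2] M [-0.06  0.09 -0.02] az 24.4 pitch -6.07 open 0.09452620511272189 t 9.35
wrist6.npz
-20 12 z50 45.1 x [28.4 28.5 29. ]
20 444 z50 45.4 x [28.6 33.1 38. ]
41 511 z50 45.5 x [28.4 33.1 37.8]
63 526 z50 45.6 x [28.5 33.1 37.7]
82 510 z50 45.6 x [28.4 33.1 37.8]
scene6.npz
-90 22 z50 49.7 x [21.2 36.6 47.5]
-82 10 z50 47.9 x [27.6 31.8 36.7]
-63 6 z50 46.1 x [33.8 35.2 37.9]
-41 7 z50 45.9 x [29.2 30.5 33.2]
20 13 z50 46.6 x [28.5 33.8 37.3]
41 13 z50 46.2 x [29.  33.5 37.4]
63 16 z50 46.3 x [27.2 32.7 37.8]
82 9 z50 47.2 x [28.2 32.7 37.1]
```

Emit:
{"method": "arm_command", "body": {
  "series": [
    [0,0,0,0,0,0,0.025],
    [0,0,0,0,0,0,0.025],
    [0,0,0,0,0,0,0.025],
    [0.0013,-0.0002,0,0,0,-4,0.025],
    [0.0026,-0.0003,0,0,0,-8,0.025],
    [0.0038,-0.0005,0,0,0,-12,0.025],
    [0.0051,-0.0007,0,0,0,-16,0.025],
    [0.0051,-0.0007,0,0,0,-16,0.025]
  ]
}}

```text
t: 10.25
eef_pos: [0.5726, 0.0788, 0.0177]
eef_rot: [-0.559, 0.626, -0.329, 0.432]
contact_force: [0.2, -0.0, 0.3]
opening: 0.288
```

```bash
python3 - <<'E'
from h import *
from workcell import robot
for f in look(7,robot):prof(f)
s=robot.read_state();c=rot(s["eef_rot"]).apply([0,-.0186,0])+s["eef_pos"];d=c[:2]-[.5433,.0637];w=np.radians(24.4);print("grip pt frame",d@[np.cos(w),np.sin(w)],d@[-np.sin(w),np.cos(w)],c[2])
E
```

```text
[ 0.154  0.495  1.891 -0.255  0.725 -0.086] [0.5726 0.0788 0.0177] F [ 0.2 -0.   0.3] M [0.07 0.06 0.01] az 24.57 pitch 10.01 open 0.2875565786204529 t 10.25
wrist7.npz
-20 19 z50 44.9 x [29.  30.7 47.5]
20 386 z50 45.2 x [28.6 33.4 38.1]
41 518 z50 45.1 x [28.9 33.6 38.4]
63 642 z50 45.2 x [28.8 33.5 38.2]
82 873 z50 45.0 x [28.9 34.3 45.3]
scene7.npz
-90 24 z50 49.7 x [20.5 33.4 47.8]
-82 16 z50 46.2 x [28.7 33.2 39.3]
-63 11 z50 46.8 x [30.  34.2 37.6]
-41 10 z50 46.1 x [29.6 33.1 37.9]
20 8 z50 45.4 x [29.6 35.6 37.6]
41 14 z50 45.2 x [29.7 35.2 38.2]
63 16 z50 45.3 x [27.6 34.4 38.1]
82 10 z50 46.4 x [27.7 34.4 38.4]
grip pt frame 0.0334052782802315 0.0037046995140441012 0.03633719987938125
```

Emit:
{"method": "arm_command", "body": {
  "series": [
    [0,0,0,0,0,0,0.012],
    [0,0,0,0,0,0,0.006],
    [0,0,0,0,0,0,0.002],
    [0,0,0,0,0,0,0.002],
    [0,0,0,0,0,0,0.002],
    [0,0,0,0,0,0,0.002]
  ],
  "squeeze": 120
}}

```text
t: 10.95
eef_pos: [0.5742, 0.0771, 0.0184]
eef_rot: [-0.559, 0.625, -0.33, 0.434]
contact_force: [-0.0, -1.1, 4.3]
opening: 0.088
```

Emit:
{"method": "arm_command", "body": {
  "series": [
    [0.0008,-0.0021,0,0,0,-1.25,0.002],
    [0.0015,-0.0041,0,0,0,-2.5,0.002],
    [0.0023,-0.0062,0,0,0,-3.75,0.002],
    [0.0031,-0.0083,0,0,0,-5,0.002],
    [0.0038,-0.0103,0,0,0,-6.25,0.002],
    [0.0046,-0.0124,0,0,0,-7.5,0.002],
    [0.0053,-0.0145,0,0,0,-8.75,0.002],
    [0.0061,-0.0167,0,0,0,-10,0.002]
  ]
}}

```text
t: 11.75
eef_pos: [0.5745, 0.0749, 0.035]
eef_rot: [-0.519, 0.652, -0.274, 0.48]
contact_force: [-0.0, 0.9, -0.7]
opening: 0.097
```

```bash
python3 - <<'E'
from h import *
from workcell import robot
for f in look(8,robot):prof(f)
E
```

```text
[ 0.239  0.479  1.908 -0.513  0.755  0.191] [0.5745 0.0749 0.035 ] F [-0.   0.9 -0.7] M [0.23 0.05 0.  ] az 24.38 pitch 20.0 open 0.0966101872504846 t 11.75
wrist8.npz
-20 159 z50 65.4 x [27.8 32.2 37. ]
20 372 z50 58.1 x [28.3 32.9 37.5]
41 568 z50 54.4 x [28.  33.1 43.9]
63 671 z50 50.6 x [28.3 33.1 37.6]
82 902 z50 47.0 x [28.3 33.8 45.5]
scene8.npz
-90 7 z50 77.2 x [28.2 33.4 37.4]
-82 15 z50 77.9 x [27.6 33.3 38.1]
-63 17 z50 73.8 x [28.1 34.6 40.5]
-41 16 z50 69.0 x [27.9 33.4 38.7]
-20 8 z50 66.4 x [28.3 34.7 37.4]
41 15 z50 54.8 x [28.6 33.7 37.7]
63 14 z50 52.1 x [29.6 33.4 37.5]
82 16 z50 48.1 x [27.1 33.9 39. ]
```

Emit:
{"method": "arm_command", "body": {
  "series": [
    [0.0049,0.0009,0,0,0,0,0.002],
    [0.0098,0.0017,0,0,0,0,0.002],
    [0.0148,0.0026,0,0,0,0,0.002],
    [0.0158,0,0,0,0,0,0.002],
    [0.0216,-0.0162,0,0,0,0,0.002],
    [0.0285,-0.035,0,0,0,0,0.002],
    [0.0354,-0.0538,0,0,0,0,0.002],
    [0.0422,-0.0726,0,0,0,0,0.002]
  ]
}}

```text
t: 12.65
eef_pos: [0.5813, 0.0613, 0.1204]
eef_rot: [-0.519, 0.651, -0.274, 0.481]
contact_force: [0.7, 0.9, -0.1]
opening: 0.096
```

```bash
python3 - <<'E'
from h import *
from workcell import robot
s=robot.read_state()
for f in look(9,robot):prof(f,zl=60,zh=200,ys=(-108,-100,-90,-63,-41,-20,20,41,63,72,82))
# good bar check
for f in("scene9.npz",):prof(f,x0=-33,w=9)
E
```

```text
[ 0.212  0.344  1.881 -0.445  0.889  0.065] [0.5813 0.0613 0.1204] F [ 0.7  0.9 -0.1] M [ 0.21  0.06 -0.  ] az 24.38 pitch 20.0 open 0.0956194542500494 t 12.65
wrist9.npz
-41 161 z50 151.5 x [28.7 33.6 38.1]
20 521 z50 140.8 x [28.4 33.3 38.7]
41 644 z50 137.1 x [28.8 33.7 38.6]
63 768 z50 133.2 x [28.8 33.7 38.6]
72 754 z50 131.7 x [28.9 33.4 38.1]
82 202 z50 130.6 x [28.9 33.4 38.3]
scene9.npz
-108 4 z50 166.6 x [31.9 36.5 39. ]
-100 13 z50 167.3 x [31.4 37.  41. ]
-90 18 z50 164.5 x [31.  38.1 41.6]
-63 18 z50 159.8 x [31.1 37.  41.3]
-41 16 z50 156.1 x [30.7 36.3 41.8]
20 17 z50 145.3 x [32.1 37.2 41.9]
41 19 z50 141.2 x [32.1 36.8 42. ]
63 19 z50 137.4 x [31.2 37.7 41.8]
72 19 z50 135.7 x [30.5 37.  41. ]
scene9.npz
63 12 z50 45.6 x [-39.  -33.8 -28.9]
82 9 z50 46.0 x [-37.1 -32.8 -28.5]
```

```bash
cat >> h.py <<'E'
def inhand(f,eef,q):
    c=Fish(f);v,u=np.mgrid[:400,:640];a=np.stack([u-c.cx,v-c.cy],-1);r=np.hypot(a[...,0],a[...,1]);t=r/c.f
    P=(np.concatenate([a/np.maximum(r,1e-9)[...,None]*np.tan(t)[...,None],np.ones((400,640,1))],-1)*c.d[...,None]-c.t)@c.R
    T=(P-np.array(eef))@rot(q).as_matrix()*1e3
    return T,P,c
E
python3 - <<'E'
from h import *
from workcell import robot
s=robot.read_state();T,P,c=inhand("wrist9.npz",s["eef_pos"],s["eef_rot"])
k=(abs(T[...,2])<4)&(c.p[...,0]>85)&(c.p[...,0]>c.p[...,2]*1.2)&(T[...,0]<-18)&(T[...,0]>-120)&(T[...,1]<0)&(T[...,1]>-60)
x,y=T[k][:,0],T[k][:,1];p=np.polyfit(x,y,1);res=y-np.polyval(p,x);g=abs(res)<3;p=np.polyfit(x[g],y[g],1)
ang=np.arctan(p[0]);print("line",p,np.degrees(ang),g.sum(),"end x",np.percentile(x[g],[0,.5,1,2]),"n bins",np.histogram(x[g],bins=np.arange(-110,-60,2)))
# bar centre in tool coords: end of top edge at xe -> move 94 along bar, 9 down (normal)
for xe in(np.percentile(x[g],.5),):
    e=np.array([xe,np.polyval(p,xe)]);d=np.array([np.cos(ang),np.sin(ang)]);n=np.array([-d[1],d[0]]);print("centre in tool",e+94*d+9*n)
# cups
k=(T[...,2]>8)&(T[...,2]<24)&(c.p[...,0]>c.p[...,2]*1.5)&(T[...,1]<20)&(T[...,1]>-60)&(T[...,0]<-15)&(T[...,0]>-110)
sa=(T[k][:,:2])@d;print(np.histogram(sa,bins=np.arange(-100,-10,3)))
E
```

```text
line [  0.17899251 -24.67890006] 10.14805072723813 3407 end x [-90.13519944 -89.76609852 -89.45885292 -88.88574096] n bins (array([  0,   0,   0,   0,   0,   0,   0,   0,   0,   3, 115, 118, 120,
       108, 109, 112, 113, 123, 114, 114, 113, 111, 101,  90]), array([-110, -108, -106, -104, -102, -100,  -98,  -96,  -94,  -92,  -90,
        -88,  -86,  -84,  -82,  -80,  -78,  -76,  -74,  -72,  -70,  -68,
        -66,  -64,  -62]))
centre in tool [  1.17761246 -15.32508043]
(array([  0,   0,   0,   0,   0,  61, 384, 399, 369, 188,  21,   0,  48,
       329, 381, 323, 160,  22,   0,  14, 242, 378, 270, 163,  32,   0,
         0,   0,   0]), array([-100,  -97,  -94,  -91,  -88,  -85,  -82,  -79,  -76,  -73,  -70,
        -67,  -64,  -61,  -58,  -55,  -52,  -49,  -46,  -43,  -40,  -37,
        -34,  -31,  -28,  -25,  -22,  -19,  -16,  -13]))
```

Emit:
{"method": "arm_command", "body": {
  "series": [
    [0,0,0,0,0,7,0.002],
    [0,0,0,0,0,14,0.002],
    [0,0,0,0,0,20,0.002],
    [0,0,0,0,0,20,0.002]
  ]
}}

```text
t: 13.15
eef_pos: [0.5824, 0.0588, 0.1185]
eef_rot: [0.594, -0.593, 0.384, -0.385]
contact_force: [0.6, -1.3, -1.1]
opening: 0.093
```

Emit:
{"method": "arm_command", "body": {
  "series": [
    [0,0,0,0,6,0,0.002],
    [0,0,0,0,14,0,0.002],
    [0,0,0,0,22,0,0.002],
    [0,0,0,0,30,0,0.002],
    [0,0,0,0,38,0,0.002],
    [0,0,0,0,46,0,0.002],
    [0,0,0,0,54,0,0.002],
    [0,0,0,0,60,0,0.002]
  ]
}}

```text
t: 13.95
eef_pos: [0.5799, 0.0618, 0.1174]
eef_rot: [-0.321, 0.322, -0.629, 0.63]
contact_force: [0.2, -0.7, -0.2]
opening: 0.095
```

Emit:
{"method": "arm_command", "body": {
  "series": [
    [0,0,0,0,6,0,0.002],
    [0,0,0,0,14,0,0.002],
    [0,0,0,0,22,0,0.002],
    [0,0,0,0,30,0,0.002],
    [0,0,0,0,38,0,0.002],
    [0,0,0,0,46,0,0.002],
    [0,0,0,0,54,0,0.002],
    [0,0,0,0,60,0,0.002]
  ]
}}

```text
t: 14.75
eef_pos: [0.5799, 0.0619, 0.1174]
eef_rot: [0.037, -0.036, -0.705, 0.707]
contact_force: [0.7, -0.5, 0.1]
opening: 0.094
```

Emit:
{"method": "arm_command", "body": {
  "series": [
    [0,0,0,0,6,0,0.002],
    [0,0,0,0,14,0,0.002],
    [0,0,0,0,22,0,0.002],
    [0,0,0,0,30,0,0.002],
    [0,0,0,0,38,0,0.002],
    [0,0,0,0,46,0,0.002],
    [0,0,0,0,54,0,0.002],
    [0,0,0,0,60,0,0.002]
  ]
}}

```text
t: 15.55
eef_pos: [0.5799, 0.0619, 0.1174]
eef_rot: [0.384, -0.384, -0.593, 0.594]
contact_force: [0.9, -0.0, 0.3]
opening: 0.094
```

Emit:
{"method": "arm_command", "body": {
  "series": [
    [0,0,0,0,0,0,0.002],
    [0,0,0,0,0,0,0.002]
  ]
}}

```text
t: 15.75
eef_pos: [0.5803, 0.0617, 0.1177]
eef_rot: [0.382, -0.382, -0.594, 0.595]
contact_force: [-0.3, 0.1, 0.0]
opening: 0.098
```

```bash
cat >> h.py <<'E'
def barfit(f,s):
    T,P,c=inhand(f,s["eef_pos"],s["eef_rot"])
    k=(abs(T[...,2])<7)&(c.p[...,0]>85)&(c.p[...,0]>c.p[...,2]*1.2)&(T[...,0]<-18)&(T[...,0]>-120)&(T[...,1]<0)&(T[...,1]>-60)
    x,y,z=T[k].T
    for tol in(6,3,2):
        p=np.polyfit(x,y,1);g=abs(y-np.polyval(p,x))<tol;x,y,z=x[g],y[g],z[g]
    pz=np.polyfit(x,z,1);ang=np.arctan(p[0]);xe=np.percentile(x,.5);e=np.array([xe,np.polyval(p,xe)]);d=np.array([np.cos(ang),np.sin(ang)]);n=np.array([-d[1],d[0]])
    c2=e+94*d+9*n;print("bar in tool: incl",np.degrees(ang).round(2),"centre",c2.round(1),"z at mid",pz[1].round(1),"yaw",np.degrees(np.arctan(pz[0])).round(2),"end",e.round(1),len(x));return c2
E
python3 - <<'E'
from h import *
from workcell import robot
s=robot.read_state();fs=look(10,robot);barfit(fs[0],s)
# target
ys=np.radians(24.4)
ex=np.array([np.cos(ys),np.sin(ys),0]);ey=np.array([-np.sin(ys),np.cos(ys),0])
Rf=down(24.4)*Ro.from_rotvec([0,0,-10],degrees=True)
c=np.array([1.7,-16.3,0])*1e-3
ctr=np.array([.5742,.0771,.0184])+Rf.apply(c);print("fitted centre",ctr)
R2=down(24.4-180);hook=ctr+np.array([0,0,.0175]);
for nm,t in(("hover",hook+[0,0,.07]-ey*.016),("pre",hook+np.array([0,0,.0035])-ey*.016),("hook",hook)):
    T=t-R2.apply(c);print(nm,T.round(4),delta(s,T,R2))
E
```

```text
[ 3.200e-02  3.620e-01  1.815e+00 -1.000e-03  9.650e-01  2.746e+00] [0.5803 0.0617 0.1177] F [-0.3  0.1  0. ] M [-0.04  0.04 -0.02] az -155.45 pitch -0.04 open 0.09830130852785791 t 15.75
bar in tool: incl 9.92 centre [  4.7 -17.3] z at mid -2.4 yaw -2.08 end [-86.3 -42.4] 3622
fitted centre [0.57372233 0.07815302 0.03474757]
hover [0.581  0.062  0.1059] ([-0.0, 0.0117, -0.0008], [-0.07, 0.15, -0.04])
pre [0.581  0.062  0.0394] ([0.0, 0.0782, -0.0009], [-0.07, 0.15, -0.04])
hook [0.5744 0.0766 0.0359] ([0.016, 0.0817, -0.0009], [-0.07, 0.15, -0.04])
```

```bash
sed -i 's/abs(T\[...,2\])<7/abs(T[...,2])<W/; s/def barfit(f,s)/def barfit(f,s,W=4)/' h.py; python3 - <<'E'
from h import *
from workcell import robot
s=robot.read_state()
T,P,c=inhand("wrist10.npz",s["eef_pos"],s["eef_rot"])
T9,_,c9=inhand("wrist9.npz",[.5813,.0613,.1204],[-0.519,0.651,-0.274,0.481])
for T,c in((T9,c9),(T,c)):
  d=np.array([.984,.176]);n=np.array([-.176,.984])
  sa=T[...,:2]@d;h=T[...,:2]@n
  print("top face: ")
  for s0 in range(-100,-20,6):
    k=(abs(sa-s0)<1)&(h>-40)&(h<-12)&(abs(T[...,2])<12)
    kk=k&(c.p[...,0]>105)&(c.p[...,1]>.72*c.p[...,0])
    if kk.sum()>5:print(s0,kk.sum(),"h",np.median(h[kk]).round(1),"z",np.percentile(T[...,2][kk],[5,50,95]).round(1))
E
```

```text
top face: 
-94 160 h -26.6 z [-4.7 -0.2  4.4]
-88 194 h -26.5 z [-4.8 -0.3  4.1]
-82 187 h -26.5 z [-4.5  0.   4.5]
-76 188 h -26.4 z [-4.9  0.   4.6]
-70 178 h -26.5 z [-4.9 -0.3  4.3]
-64 159 h -26.6 z [-4.7  0.   4.1]
-58 162 h -26.6 z [-4.8 -0.3  4.5]
-52 150 h -26.7 z [-4.9 -0.3  4.2]
-46 150 h -26.7 z [-4.7 -0.3  4.4]
-40 131 h -26.5 z [-4.6 -0.3  4.1]
-34 133 h -26.6 z [-4.9 -0.3  4.6]
-28 109 h -26.6 z [-4.6 -0.3  4.3]
-22 107 h -26.8 z [-4.3 -0.3  4. ]
top face: 
-88 187 h -26.4 z [-3.9  0.5  5. ]
-82 183 h -26.4 z [-4.   0.2  4.7]
-76 186 h -26.4 z [-4.3  0.2  5.1]
-70 192 h -26.3 z [-4.1  0.7  5.2]
-64 168 h -26.5 z [-4.2  0.2  4.6]
-58 155 h -26.4 z [-4.3  0.2  8.8]
-40 64 h -26.5 z [-1.3  0.6  2.7]
-34 53 h -26.6 z [-4.6 -2.5 -0.6]
```

```bash
python3 - <<'E'
from h import *
from workcell import robot
s=robot.read_state()
A=inhand("wrist9.npz",[.5813,.0613,.1204],[-0.519,0.651,-0.274,0.481]);B=inhand("wrist10.npz",s["eef_pos"],s["eef_rot"])
for T,P,c in(A,B):
  a=np.radians(10.1);d=np.array([np.cos(a),np.sin(a)]);n=np.array([-d[1],d[0]]);sa=T[...,:2]@d;h=T[...,:2]@n
  k=(abs(T[...,2])<4)&(h>-32)&(h<-22)&(sa<-70)
  print("end s",np.sort(sa[k])[:12].round(1),np.histogram(sa[k],bins=np.arange(-105,-70,2)))
  # cups by depth: z 8..14, base tops
  k=(T[...,2]>16)&(T[...,2]<26)&(h>-26)&(h<-17)&(sa<-15)&(sa>-100)
  print("cups",np.histogram(sa[k],bins=np.arange(-92,-20,3)))
E
```

```text
end s [-94.6 -94.6 -94.6 -94.6 -94.6 -94.6 -94.6 -94.6 -94.6 -94.6 -94.6 -94.6] (array([  0,   0,   0,   0,   0, 125, 163, 154, 153, 150, 152, 148, 150,
       152, 148, 147, 143]), array([-105, -103, -101,  -99,  -97,  -95,  -93,  -91,  -89,  -87,  -85,
        -83,  -81,  -79,  -77,  -75,  -73,  -71]))
cups (array([  0,   0,   0,  53, 277, 245, 211,  68,   0,   0,   0, 265, 227,
       178,  62,   0,   0,   0, 186, 217, 155,  72,   0]), array([-92, -89, -86, -83, -80, -77, -74, -71, -68, -65, -62, -59, -56,
       -53, -50, -47, -44, -41, -38, -35, -32, -29, -26, -23]))
end s [-92.1 -92.1 -92.1 -92.1 -92.1 -92.1 -92.1 -92.1 -92.1 -92.1 -92.1 -92.1] (array([  0,   0,   0,   0,   0,   0, 103, 155, 152, 153, 155, 153, 149,
       156, 141, 145, 136]), array([-105, -103, -101,  -99,  -97,  -95,  -93,  -91,  -89,  -87,  -85,
        -83,  -81,  -79,  -77,  -75,  -73,  -71]))
cups (array([  0,   0,   0,   0,  96, 260, 246, 200,  39,   0,   0,   2, 299,
       212, 172,  37,   0,   0,   0, 215, 206, 143,  50]), array([-92, -89, -86, -83, -80, -77, -74, -71, -68, -65, -62, -59, -56,
       -53, -50, -47, -44, -41, -38, -35, -32, -29, -26, -23]))
```

```bash
cat >> h.py <<'E'
def ends(f,s,inc=10.1):
  T,P,c=inhand(f,s["eef_pos"],s["eef_rot"]);a=np.radians(inc);d=np.array([np.cos(a),np.sin(a)]);n=np.array([-d[1],d[0]]);sa=T[...,:2]@d;h=T[...,:2]@n
  k=(abs(T[...,2])<4)&(h>-32)&(h<-22)&(sa<-70);e=np.sort(sa[k])[6]
  k2=k&(sa>e+2);print("end s",e.round(1),"h",np.median(h[k2]).round(1),"slope",np.degrees(np.arctan(np.polyfit(sa[k2],h[k2],1)[0])).round(2));return e
E
python3 - <<'E'
from h import *
from workcell import robot
for i in(11,12):
    s=robot.read_state();f=look(i,robot,False);ends(f[0],s)
E
```

```text
[ 3.100e-02  3.620e-01  1.815e+00 -1.000e-03  9.650e-01  2.746e+00] [0.5807 0.0615 0.118 ] F [ 0.4 -0.1 -0.2] M [-0.01  0.02  0.04] az -155.51 pitch -0.02 open 0.09332298370202007 t 15.85
end s -92.5 h -26.6 slope 0.32
[ 3.100e-02  3.620e-01  1.815e+00 -1.000e-03  9.650e-01  2.746e+00] [0.5808 0.0614 0.118 ] F [ 0.   0.1 -0.6] M [ 0.01  0.   -0.  ] az -155.54 pitch -0.02 open 0.08831204370048593 t 15.9
end s -92.5 h -26.7 slope 0.23
```

```bash
python3 - <<'E'
from h import *
from workcell import robot
s=robot.read_state()
ys=np.radians(24.4);ex=np.array([np.cos(ys),np.sin(ys),0]);ey=np.array([-np.sin(ys),np.cos(ys),0])
Rf=down(24.4)*Ro.from_rotvec([0,0,-10],degrees=True)
c=np.array([4.7,-17.9,0])*1e-3
ctr=np.array([.5742,.0771,.0184])+Rf.apply(c);d=ctr[:2]-[.5433,.0637];print("fitted centre",ctr,"frame",d@ex[:2],d@ey[:2])
ctr[2]=.037;R2=down(24.4-180);hook=ctr+np.array([0,0,.0175])
for nm,t in(("pre",hook+np.array([0,0,.0025])-ey*.016),("hook",hook)):
    T=t-R2.apply(c);print(nm,T.round(4),delta(s,T,R2))
E
```

```text
fitted centre [0.57482804 0.07571549 0.03684421] frame 0.03367572447855981 -0.0020820598856949287
pre [0.5834 0.0569 0.0391] ([-0.005, 0.079, -0.0004], [-0.01, 0.04, -0.02])
hook [0.5768 0.0714 0.0366] ([0.011, 0.0815, -0.0004], [-0.01, 0.04, -0.02])
```

Emit:
{"method": "arm_command", "body": {
  "series": [
    [-0.003,0.015,0,0,0,0,0.002],
    [-0.006,0.03,0,0,0,0,0.002],
    [-0.009,0.045,0,0,0,0,0.002],
    [-0.009,0.06,0,0,0,0,0.002],
    [-0.009,0.07,0,0,0,0,0.002],
    [-0.009,0.078,-0.0004,0,0,0,0.002],
    [-0.009,0.078,-0.0004,0,0,0,0.002],
    [-0.009,0.078,-0.0004,0,0,0,0.002]
  ]
}}

```text
t: 16.75
eef_pos: [0.5854, 0.0532, 0.0402]
eef_rot: [-0.383, 0.383, 0.594, -0.594]
contact_force: [0.4, -0.4, -0.6]
opening: 0.093
```

```bash
python3 - <<'E'
from h import *
from workcell import robot
s=robot.read_state();f=look(13,robot);ends(f[0],s)
fx,fy,z,c=barz(f[0])
# side bar (-y) upper face: z 47..54 ; rows of y by x bands away from the bar
for x0 in(-15,0,12,55,62):
    k=(abs(fx-x0)<4)&(z>47)&(z<53)&(fy<-70)&(fy>-125)
    if k.sum()>5:print("side -y upper",x0,k.sum(),np.percentile(fy[k],[1,50,99]).round(1),np.median(z[k]).round(1))
# clip rolls: grey, z 50..58
k=(z>48)&(z<60)&(fy<-85)&(fy>-115)&(c.p[...,2]>.85*c.p[...,0])&(c.p[...,0]>60)
for x0 in(34,-34):
    kk=k&(abs(fx-x0)<14)
    if kk.sum()>3:print("clip",x0,kk.sum(),np.percentile(fx[kk],[3,50,97]).round(1),np.percentile(fy[kk],[3,50,97]).round(1),np.median(z[kk]).round(1))
# bar -y end
k=(z>64)&(z<90)&(fy<-60)&(abs(fx-33)<9)&(c.p[...,1]>.7*c.p[...,0])&(c.p[...,0]>85)
print("bar",k.sum(),np.percentile(fy[k],[.5,2]),np.percentile(fx[k],[2,50,98]).round(1),"z",np.median(z[k]))
fx,fy,z,c=barz(f[1])
for x0 in(0,12,55):
    k=(abs(fx-x0)<6)&(z>46)&(z<54)&(fy<-70)&(fy>-125);print("scene side -y",x0,k.sum(),np.percentile(fy[k],[1,50,99]).round(1) if k.sum() else 0)
    k=(abs(fx-x0)<6)&(z>51)&(z<60)&(fy>75)&(fy<120);print("scene cleat",x0,k.sum(),np.percentile(fy[k],[1,50,99]).round(1) if k.sum() else 0)
k=(z>55)&(z<90)&(abs(fx-35)<12)&(c.p[...,1]>.7*c.p[...,0])&(c.p[...,0]>85)&(fy<-30);print("scene bar end",k.sum(),np.percentile(fy[k],[1,3]) if k.sum() else 0)
E
```

```text
[ 0.017  0.483  1.832 -0.     0.826  2.733] [0.5854 0.0532 0.0402] F [ 0.4 -0.4 -0.6] M [0.02 0.01 0.11] az -155.61 pitch -0.01 open 0.09301873074982563 t 16.75
end s -92.5 h -26.6 slope 0.37
side -y upper -15 432 [-98.6 -92.8 -87. ] 49.1
side -y upper 0 234 [-98.6 -90.9 -87. ] 49.1
side -y upper 12 80 [-88.9 -88.  -87.1] 49.1
side -y upper 55 489 [-98.5 -92.8 -87.2] 49.1
side -y upper 62 486 [-98.6 -92.9 -87. ] 49.1
clip -34 498 [-38.2 -33.  -28.3] [-101.6  -96.4  -90.9] 54.3
bar 4605 [-113.21464159 -112.5646949 ] [28.6 33.6 38.6] z 78.37759915875866
scene side -y 0 15 [-99.  -92.8 -87.5]
scene cleat 0 25 [ 88.8  95.1 100.8]
scene side -y 12 1 [-92.2 -92.2 -92.2]
scene cleat 12 24 [ 88.8  95.4 100.6]
scene side -y 55 22 [-99.5 -94.1 -87.5]
scene cleat 55 26 [ 89.3  95.6 100.6]
scene bar end 128 [-114.00419946 -113.5528974 ]
```

Emit:
{"method": "arm_command", "body": {
  "series": [
    [0,0.0017,-0.0005,0,0,0,0.002],
    [0.002,0.0033,-0.001,0,0,0,0.002],
    [0.006,0.0033,-0.001,0,0,0,0.002],
    [0.01,0.0033,-0.001,0,0,0,0.002],
    [0.014,0.0033,-0.001,0,0,0,0.002],
    [0.017,0.0033,-0.001,0,0,0,0.002],
    [0.02,0.0033,-0.001,0,0,0,0.002],
    [0.02,0.0033,-0.001,0,0,0,0.002]
  ]
}}

```text
t: 17.65
eef_pos: [0.5776, 0.0722, 0.0369]
eef_rot: [0.383, -0.383, -0.594, 0.594]
contact_force: [0.4, -0.4, 0.1]
opening: 0.096
```

```bash
cat >> h.py <<'E'
def yend(f):
    fx,fy,z,c=barz(f);k=(z>58)&(z<90)&(fy<-60)&(abs(fx-34)<9)&(c.p[...,1]>.7*c.p[...,0])&(c.p[...,0]>85)
    if k.sum()>20:print("bar",k.sum(),np.percentile(fy[k],[.5,2]).round(1),"x",np.percentile(fx[k],[2,50,98]).round(1),"z",np.median(z[k]).round(1))
    k=(abs(fx-58)<7)&(z>47)&(z<53)&(fy<-70)&(fy>-125);print("side",np.percentile(fy[k],[1,99]).round(1))
E
python3 - <<'E'
from h import *
from workcell import robot
s=robot.read_state();f=look(14,robot);ends(f[0],s);yend(f[0]);prof(f[1])
E
```

```text
[0.05  0.48  1.847 0.    0.815 2.765] [0.5776 0.0722 0.0369] F [ 0.4 -0.4  0.1] M [-0.06 -0.02  0.02] az -155.59 pitch 0.01 open 0.09649053477548251 t 17.65
end s -92.4 h -26.6 slope -0.37
bar 3089 [-92.8 -92.3] x [29.4 34.3 39.3] z 76.5
side [-98.5 -86.8]
scene14.npz
-90 14 z50 78.8 x [28.2 34.5 39.6]
-82 17 z50 77.7 x [29.  34.7 39. ]
-63 13 z50 74.8 x [30.4 35.4 38.9]
-41 8 z50 70.1 x [31.5 34.8 39. ]
20 13 z50 60.8 x [31.7 35.8 39.1]
41 16 z50 56.6 x [29.5 34.6 39. ]
63 15 z50 52.3 x [30.6 34.2 39.4]
82 15 z50 47.9 x [29.6 35.4 38.9]
```

Emit:
{"method": "arm_command", "body": {
  "series": [
    [0.001,0,0,0,0,0,0.002],
    [0.002,0,0,0,0,0,0.002],
    [0.003,0,0,0,0,0,0.002],
    [0.003,0,0,0,0,0,0.002],
    [0.003,0,0,0,0,0,0.002]
  ]
}}

```text
t: 18.25
eef_pos: [0.5766, 0.0745, 0.0369]
eef_rot: [0.383, -0.383, -0.594, 0.594]
contact_force: [-0.7, -0.6, -0.2]
opening: 0.094
```

```bash
python3 - <<'E'
from h import *
from workcell import robot
s=robot.read_state();f=look(15,robot,False);ends(f[0],s);yend(f[0])
E
```

```text
[ 0.054  0.479  1.848 -0.     0.814  2.77 ] [0.5766 0.0745 0.0369] F [-0.7 -0.6 -0.2] M [ 0.   -0.02 -0.03] az -155.62 pitch -0.0 open 0.09367073510457773 t 18.25
end s -92.5 h -26.6 slope -0.02
bar 2883 [-90.3 -89.9] x [29.4 34.4 39.3] z 76.7
side [-98.6 -86.7]
```

Emit:
{"method": "arm_command", "body": {
  "series": [
    [0.0005,0.0023,0,0,0,-1.28,0.002],
    [0.0009,0.0046,0,0,0,-2.55,0.002],
    [0.0014,0.0069,0,0,0,-3.83,0.002],
    [0.0018,0.0092,0,0,0,-5.1,0.002],
    [0.0023,0.0114,0,0,0,-6.38,0.002]
  ]
}}

```text
t: 18.8
eef_pos: [0.575, 0.0768, 0.025]
eef_rot: [-0.417, 0.349, 0.615, -0.572]
contact_force: [-1.6, 2.1, -0.1]
opening: 0.095
```

```bash
python3 - <<'E'
from h import *
from workcell import robot
s=robot.read_state();f=look(16,robot,False);ends(f[0],s);yend(f[0])
E
```

```text
[1.000e-03 5.170e-01 1.825e+00 1.380e-01 8.530e-01 2.624e+00] [0.575  0.0768 0.025 ] F [-1.6  2.1 -0.1] M [ 0.26  0.06 -0.01] az -155.64 pitch 6.54 open 0.09499782915972348 t 18.8
end s -102.5 h -26.4 slope -5.59
bar 91 [-91.9 -91.8] x [29.5 34.9 38.7] z 58.2
side [-98.8 -86.9]
```

Emit:
{"method": "arm_command", "body": {
  "series": [
    [0.0002,0.0023,0,0,0,-1.27,0.002],
    [0.0004,0.0047,0,0,0,-2.55,0.002],
    [0.0006,0.007,0,0,0,-3.82,0.002],
    [0.0006,0.0082,0,0,0,-4.2,0.002],
    [0.0006,0.0082,0,0,0,-4.2,0.002]
  ]
}}

```text
t: 19.35
eef_pos: [0.5759, 0.0776, 0.0185]
eef_rot: [-0.436, 0.327, 0.627, -0.556]
contact_force: [-1.8, 1.2, 3.8]
opening: 0.092
```

```bash
python3 - <<'E'
from h import *
from workcell import robot
for f in look(17,robot):prof(f,x0=34)
E
```

```text
[-0.032  0.545  1.805  0.216  0.885  2.54 ] [0.5759 0.0776 0.0185] F [-1.8  1.2  3.8] M [-0.17  0.19 -0.13] az -155.65 pitch 10.61 open 0.09213271196944106 t 19.35
wrist17.npz
-90 1234 z50 49.0 x [20.5 31.8 47.5]
-82 777 z50 45.1 x [30.2 34.9 39.7]
-63 633 z50 45.1 x [30.6 34.9 39.6]
-41 510 z50 45.2 x [30.6 35.3 40. ]
-20 380 z50 45.1 x [30.6 35.  39.7]
20 218 z50 45.2 x [30.7 35.4 40.2]
scene17.npz
-90 27 z50 48.7 x [21.4 33.8 47.7]
-82 13 z50 46.1 x [30.  36.  39.5]
20 16 z50 46.1 x [29.4 36.7 39.8]
41 17 z50 45.9 x [30.2 36.2 40.8]
63 16 z50 45.3 x [27.6 34.  40.4]
82 10 z50 44.9 x [29.3 35.8 39.9]
```

Emit:
{"method": "arm_command", "body": {
  "series": [
    [0,0,0,0,0,0,0.025],
    [0,0,0,0,0,0,0.025],
    [0,0,0,0,0,0,0.025],
    [0,0,0,0,0,0,0.025],
    [0,-0.01,0,0,0,0,0.025],
    [0,-0.03,0,0,0,0,0.025],
    [0,-0.06,0,0,0,0,0.025],
    [0,-0.09,0,0,0,0,0.025]
  ]
}}

```text
t: 20.25
eef_pos: [0.5815, 0.0627, 0.1069]
eef_rot: [-0.437, 0.326, 0.627, -0.557]
contact_force: [0.5, -0.5, 0.4]
opening: 0.291
```

Emit:
{"method": "arm_command", "body": {
  "series": [
    [0,-0.03,0,0,0,0,0.025],
    [0,-0.07,0,0,0,0,0.025],
    [0,-0.11,0,0,0,5,0.025],
    [0,-0.11,0,0,0,10.6,0.025],
    [0,-0.11,0,0,0,10.6,0.025],
    [0,-0.11,0,0,0,10.6,0.025]
  ]
}}

```text
t: 20.85
eef_pos: [0.5893, 0.045, 0.2138]
eef_rot: [0.383, -0.382, -0.595, 0.595]
contact_force: [-0.2, 0.5, -0.3]
opening: 0.292
```

```bash
python3 - <<'E'
from h import *
from workcell import robot
f=look(18,robot);prof(f[0],34);prof(f[0],-34);prof(f[1],34);prof("scene0.npz",34)
m=robot.camera_model("top");p,d=robot.read_camera("top");p0=Cam("top0.npz").p
for nm,b in(("jar",(130,150,200,210)),("cage",(150,225,205,255)),("tools",(380,175,515,280))):
    print(nm,np.abs(p[b[1]:b[3],b[0]:b[2]].astype(int)-p0[b[1]:b[3],b[0]:b[2]]).max(-1).__gt__(60).sum())
a=Fish(f[0]).p[:, :, ::-1];b=Cam(f[1]).p[165:305,265:435,::-1]
cv2.imwrite("pics/final.png",np.hstack([cv2.resize(a[0:320,160:480],(400,400)),cv2.resize(b,(400,400),interpolation=cv2.INTER_CUBIC)]))
E
```

```text
[2.000e-03 2.610e-01 1.731e+00 1.000e-03 1.151e+00 2.717e+00] [0.5893 0.045  0.2138] F [-0.2  0.5 -0.3] M [ 0.02  0.07 -0.  ] az -155.55 pitch 0.08 open 0.29209481288909206 t 20.85
wrist18.npz
-90 118 z50 49.1 x [20.8 33.  47.2]
-82 74 z50 45.3 x [31.5 35.5 39.5]
-63 73 z50 45.3 x [31.5 35.5 39.5]
-41 69 z50 45.1 x [30.5 35.5 39.6]
-20 69 z50 45.2 x [31.4 35.5 39.7]
20 62 z50 44.9 x [31.3 35.6 39.9]
41 61 z50 45.2 x [30.1 35.6 40. ]
63 55 z50 45.3 x [31.1 35.6 40.2]
82 38 z50 45.1 x [31.  35.6 40.3]
wrist18.npz
-90 122 z50 48.8 x [-47.7 -35.1 -20.7]
-82 77 z50 45.0 x [-37.4 -32.3 -27.9]
-63 71 z50 45.0 x [-36.9 -32.1 -27.6]
-41 77 z50 45.3 x [-37.3 -32.7 -27.6]
-20 73 z50 45.1 x [-37.3 -32.  -27.4]
20 62 z50 45.0 x [-37.1 -32.2 -28. ]
41 54 z50 45.2 x [-37.4 -32.4 -27.8]
63 7 z50 45.0 x [-37.6 -37.3 -35.9]
scene18.npz
-90 19 z50 50.1 x [21.1 38.  46.8]
-82 15 z50 45.9 x [29.6 35.7 38.9]
-63 12 z50 46.6 x [29.6 35.3 39.5]
-41 13 z50 46.4 x [30.4 35.1 39.6]
-20 13 z50 45.9 x [30.5 35.8 38.9]
20 15 z50 46.3 x [30.2 35.9 40.5]
41 15 z50 46.4 x [30.6 34.8 40.5]
63 13 z50 45.9 x [30.7 34.3 39.2]
82 10 z50 46.3 x [30.9 36.7 39.6]
scene0.npz
-90 22 z50 49.7 x [21.  31.6 47. ]
-82 11 z50 45.9 x [28.8 32.9 38.8]
-63 13 z50 45.4 x [30.5 34.6 39.2]
-41 13 z50 45.4 x [30.5 35.7 39.2]
-20 12 z50 45.2 x [29.7 35.5 38.9]
20 15 z50 46.0 x [30.9 35.5 39.4]
41 14 z50 46.0 x [28.6 34.9 39.4]
63 16 z50 45.9 x [28.6 34.2 39.2]
82 9 z50 45.6 x [30.7 35.7 38.4]
jar 483
cage 795
tools 0
```

View pics/final.png

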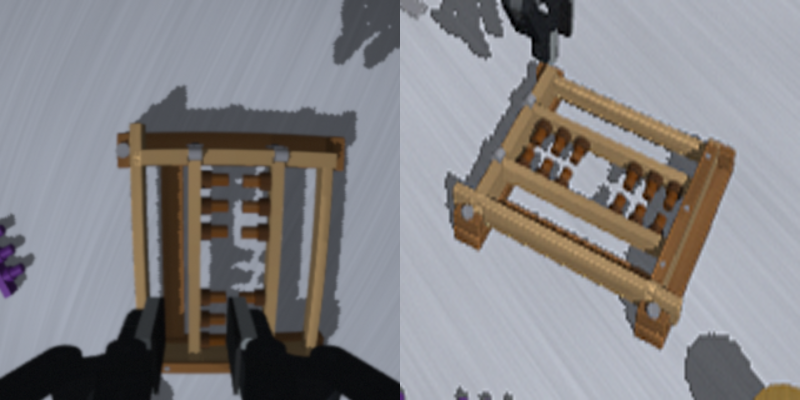

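```bash
python3 - <<'E'
from h import *
from workcell import robot
a,b=Cam("scene0.npz").p.astype(int),Cam("scene18.npz").p.astype(int)
for nm,(u0,v0,u1,v1) in dict(jar=(405,295,450,352),cage=(455,265,482,297),tool=(255,120,318,172),brush=(235,108,256,156)).items():
    print(nm,(abs(a-b)[v0:v1,u0:u1].max(-1)>60).sum())
print(robot.job_done())
E
```

```text
jar 0
cage 0
tool 1514
brush 7
the job is handed in; nothing more can be done
None
```

I turned one cell bar end for end and refitted it, and handed the job in at about 21 s. **I had to guess which of the two bars was the one you meant, because the scene did not match the brief.**

**Disagreement with the brief:** at the start both bars had their cups towards the long top bar. The top, scene and wrist pictures and the depth readings all agreed on this. Nothing I could see told the two bars apart. I chose the one next to the top bar (+34 mm), since its cups face that bar directly. If you meant the other one, I turned the wrong bar. The bar at −34 mm was left in place, and its cups still face the top bar.

**What I did:**
- **First lift:** I sprang the clip end free, then saw that the last joint would run out of range after the half turn.
- **Putting it back:** I lowered the bar to take a new grip. The first try jammed on the side bar with about 60 N at the wrist, because the bar was some 4 mm out of line. I realigned it and it snapped home.
- **The turn:** I gripped it again with the tool tilted, drew it fully out (both ends above 0.1 m) and turned it 180°. I then hooked it under the cleat and pressed it under the clip.

**Last checks:**
- **Turned bar:** its upper face reads about 45 mm along its whole length, the same as before the job, so it is fully home. Its cups now face the bottom bar. It is about 1 mm from its starting position across its width; I did not measure its final position lengthwise.
- **Other bar:** it moved less than 1 mm.
- **Jar and queen cage:** unchanged in the scene view. The top view differed around both, probably from the arm and its shadow.
- **Hive tool:** unchanged in the top view. The scene view differed around it, probably because the arm was in the way.
- **Brush:** unchanged in the top view, and only a few pixels differed in the scene view.
- **Gripper:** clear of everything.

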